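Tip a soap carton out of a packed rack

ROBOT

A 6-joint arm with a two-finger parallel gripper is mounted at the origin on a cart in front of the work surface, level with it; the furniture and walls round the work are solid. World frame = base frame: x ahead of the robot, y to its left, z up, the work surface at z = 0. Lengths are in m, angles in rad, forces in N, time in s.
With the tool pointing down it reaches from about 0.3 to 0.775 m from the base axis. Payload 14.6 kg.
Tool frame: the origin (TCP) lies on the centre line of the jaws, within the pads' length; the fingertips stand 25 mm ahead of it and the grasp point (between the pads) lies 6 mm ahead of it; x points along the fingers, y is the direction in which the jaws open and shut, and the axes are right-handed (so a half turn about x gives the same grasp; the last joint's range is limited). The gripper opens to 94 mm and grips with 3 to 60 N. Pads are 16 mm wide; open, the fingers measure 119 mm over their backs; the gripper's body (75 mm by 177 mm) begins 78 mm behind the grasp point.
Start: joints at [-1.22, 0.3, 1.521, -0, 1.321, -0.067], TCP at [0.223, -0.503, 0.198] pointing down, gripper open.
Joint ranges: [-3.03, 3.03], [-0.79, 2.21], [0.23, 2.52], [-1.04, 4.18], [0, 3.07], [-2.55, 2.55]. Speed limits (rad/s): [2.22, 2.22, 2.57, 3.14, 3.14, 3.14].

INTERFACE

Orientations are given as a rotation vector (axis times angle).
In Python, from workcell import sensors, vision, arm gives the robot as it stands.
- The arm moves only by the tool jog_arm, never from a script. Its argument "motion" is a list of rows, each a list of 7 numbers: the shift along the tool's x, y, z in mm, then the turn, a rotation vector about the tool's x, y, z in degrees, then the opening in per cent of the stroke, from 0 (shut) to 100 (fully open). In form: [[x, y, z, rx, ry, rz, gripper], ...]. A call has 1 to 12 rows; each row shifts and turns the pose as measured when the row begins, along the tool's axes as they then stand; what a row does not reach is not made up. A row lasts 1/10 s, in which the tool goes at most 50 mm and 8.59 degrees, less where a joint would pass 70% of its speed; a pose out of reach is approached as far as the arm can. A call with a gripper value outside its range is refused whole. The fingers move at their own pace and stop on an object; "squeeze" is the grip in N (left out, the last holds). Time passes only in rows, so rows that do not move let the fingers close. It gives the time, the measured TCP pose, the force and the opening at its end, in the units of the state.
- sensors.observe(): the state, without advancing time (a new reading comes with each control period).
- vision.get_image(name): name is "side" or "top" or "wrist"; returns the picture (384x512x3 uint8, blue, green, red); there is no depth.
- vision.camera_params(name): a dict with "fx", "fy", "cx", "cy" (pixels), "R" (3x3) and "t" (3): a world point X has camera coordinates R X + t. Camera axes: x right, y down, z forward; pixel columns grow to the right and rows downward; lengths in m; the calibration is good to about 2 mm. A picture is of the moment at which its call begins: read the wrist's pose just before it. camera_params takes no time and is no camera call; for the wrist camera it gives the pose at the moment of the call.
- arm.sign_off(): hands the job in, once; it reports no verdict.
Trained networks look in the newest picture that a camera, given by its name, has taken for a name from the list of things; names that differ only in an ending like _2 or _b are one class to them, and where a whole thing is asked for, a point or a joint stands for the part that bears it (a point fixed in the world has none). Each returns a list of dicts, best first, with "p" (0 to 1); they miss things now and then, are a little off and sometimes report something else, mostly with a low value. They report only what shows in the picture. A call takes as long as a camera call. They do not tell look-alikes from the thing itself.
- vision.look_for(camera, label): "pixel" ([column, row] in pixels, amid what is visible of it).
- vision.cut_out(camera, label): "region" (384x512 bool, what is visible of it) and "pixel" ([column, row] in pixels, amid what is visible of it).
The state is a dict: "clock": time; "qpos": joint angles; "qvel": joint speeds; "effort": joint torques, N m; "ee_pos": TCP position; "eef_rot": TCP orientation; "contact_force": force on the tool from outside, world axes, zero at the start; "torque": the same for the moment, N m; "grip_width": opening from 0.0 (shut) to 1.0 (fully open).
Only numpy, scipy, OpenCV 4.12 (cv2) and the standard library are available. Lean on these libraries where they do the work, as an engineer would, in place of code of your own. Each camera call takes 0.05 s, during which the arm holds its last target.

TASK

From the packed rack, tip the soap carton with the round window forward by the back of its top edge until it rests by itself on the rack's front rail, then take hold of it there, draw it out and stand it upright in the empty low stand on the left, fully down on its floor and with the round window facing the stand's low front side. Leave the other three cartons standing in the rack and the soaps round about where they are.

Things in the scene. Friction and masses are not known exactly. Their poses are not given: they have to be found in the camera images.
- round_carton: the wanted carton, plain rigid cardboard, 68 deep (x) by 48 thick (y) by 170 tall (z), about 0.35 kg; round window 28 mm across on its front face (-x), 118 mm up, and another on its top. Origin at the centre of its underside. Starts in any of the rack's four places, front to the rail. Its upper part, tipped onto the rail, stands clear in front of the others.
- round_carton_top_front (a point): middle of the wanted carton's top front edge (34 mm ahead of its axis, at its top)
- round_carton_top_back (a point): middle of the wanted carton's top back edge (34 mm behind its axis, at its top); behind it is open space down to the 70 mm high back board
- slot_carton_0: carton of the same size with a narrow upright slot-shaped window instead of a round one; origin at the centre of its underside
- slot_carton_1: another like slot_carton_0
- slot_carton_2: another like slot_carton_0
- rack: fixed wooden rack, origin on the table under its bay's middle, x towards its back, 146 by 226; floor 10 mm thick. Four cartons stand on it along y, 50 mm apart (2 mm gaps), centred at x = 0. Open top; toe strip 5 mm high, 2 mm before the cartons' feet; back board 70 mm high, 6 mm behind them; side boards 125 mm high beside the cartons, 95 mm before them.
- rail_mid (a point): middle of the rack's steel front rail, 10 mm thick, along the rack's y, 76 mm ahead of the origin and 85 mm above the table. A carton balances on its front bottom edge when tipped about 22 degrees; farther, it falls by itself onto the rail and rests at 27 degrees or a little more; if let go earlier it drops back.
- stand: fixed low wooden stand for one carton, origin on the table under its middle, outside 102 (x) by 80 (y); inside 86 by 64, floor 8 mm above the table; walls reach 38 mm above the table, the low front wall (-x side) 18 mm
- stand_floor (a point): middle of the stand's floor (top surface)
- soap_dahlia_02: loose petalled soap, 74 mm across, 35 tall, in front of the rack; origin at the centre of its underside
- soap_square_17: loose black knobbly soap, 66 mm across, 36 tall, between rack and stand towards the back; origin at the centre of its underside
Mind the look-alikes: they are no part of the job. What is shaped like the slot_carton_2 but black or purple is not meant.

How it is judged:
By the outcome, as a careful person would: the job done as asked, in the order asked, and still so for the second after the job is handed in, with the robot touching nothing.
It also fails if it takes over 48 s, if anything falls off the work surface, if the arm or the gripper's body presses on something with over 40 N, if the wrist force passes 120 N, or if a joint passes its speed limit or range.

## Working session

There is one attempt and no reset: what is moved stays moved. The work goes in short steps, Python scripts to look and compute and a tool call to move; the robot and the scene stay as the last step left them, time stands still between calls to the robot, and variables do not carry over. Pictures are saved under pics/ and viewed, and the job is handed in when it is done.

Besides the shell and the picture viewer there is one more tool, called after "Call:" by a JSON object that holds its "method" and its "body", one argument or row to a line. jog_arm: Moves the arm, as the interface text tells. Its arguments: {"type":"object","properties":{"motion":{"type":"array"},"squeeze":{"type":"number"}},"required":["motion"]}

```bash
ls; mkdir -p pics
python3 - <<'E'
from workcell import sensors, vision, arm
import cv2, numpy as np
print(sensors.observe())
for n in ["side","top","wrist"]:
    im=vision.get_image(n); cv2.imwrite(f"pics/{n}0.png",im)
    print(n,vision.camera_params(n))
E
```

```text
pics
{'clock': 0.0, 'qpos': array([-1.21959795e+00,  3.00489033e-01,  1.52160707e+00, -1.17096709e-05,
        1.32069818e+00, -6.65839834e-02]), 'qvel': array([-0.0012766 , -0.000571  ,  0.00024195,  0.00075573, -0.00080645,
        0.00100837]), 'effort': array([-5.08915873e-04, -5.31813526e+01, -3.52738559e+01,  7.08053727e-02,
        2.44317355e-02, -1.04346250e-04]), 'ee_pos': array([ 0.22305904, -0.50242796,  0.19776551]), 'eef_rot': array([ 1.9913534 ,  0.42338546, -1.9917232 ]), 'contact_force': array([ 0.61548072,  0.50793245, -0.09013966]), 'torque': array([-0.01121651, -0.02850687,  0.02119598]), 'grip_width': 0.9966962047825391}
side {'fx': 419.7066229056445, 'fy': 419.7066229056445, 'cx': 254.19481593160182, 'cy': 201.5837853940507, 'R': array([[-0.71711529,  0.69680349,  0.01451083],
       [ 0.3363213 ,  0.3642108 , -0.86846904],
       [-0.61043726, -0.61791213, -0.49553099]]), 't': array([ 0.28810625, -0.10668051,  1.5969023 ])}
top {'fx': 387.15360340534323, 'fy': 387.15360340534323, 'cx': 253.7998970637644, 'cy': 197.77302430741656, 'R': array([[ 0.17505327, -0.98451342,  0.00946931],
       [-0.92502   , -0.16775357, -0.34087643],
       [ 0.33718593,  0.05091224, -0.94006042]]), 't': array([0.04411494, 0.56229238, 0.76951985])}
wrist {'fx': 280.5407547829513, 'fy': 280.5407547829513, 'cx': 256.54908926681924, 'cy': 192.27862571044227, 'R': array([[ 4.05277879e-01, -9.14193374e-01, -5.61594205e-04],
       [-8.89264979e-01, -3.94369016e-01,  2.31691338e-01],
       [-2.12032161e-01, -9.33999679e-02, -9.72789190e-01]]), 't': array([-0.54991939, -0.02303055,  0.38866547])}
```

View pics/side0.png

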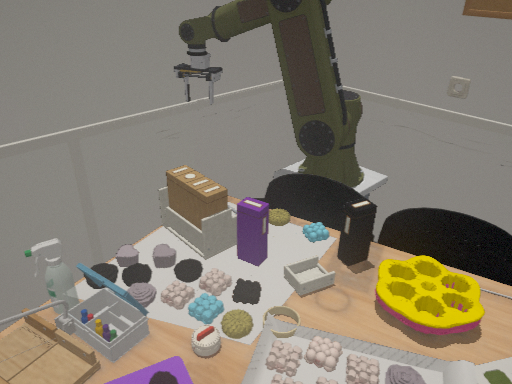

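View pics/top0.png

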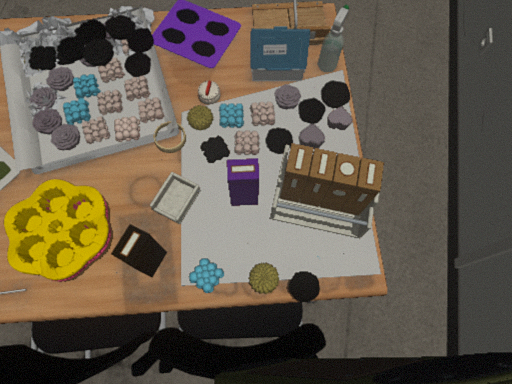

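View pics/wrist0.png

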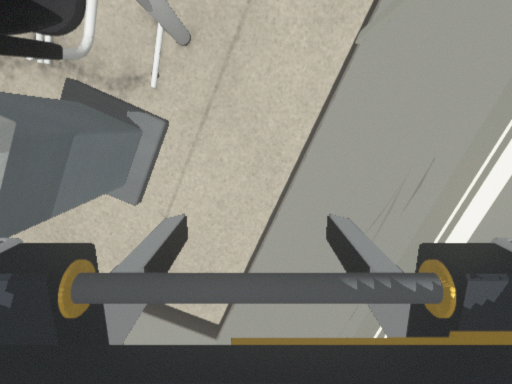

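The top view shows the rack with brown cartons: the round top window is at about (347,168), the third of the four from image left. The stand is at about (175,197), with a purple decoy at (243,182) and a black one at (140,250). I'll zoom in to get precise points.

Run:
```python
import cv2
a=cv2.imread("pics/top0.png"); 
cv2.imwrite("pics/top_z.png",cv2.resize(a[135:245,260:390],None,fx=6,fy=5.4545,interpolation=cv2.INTER_CUBIC))
cv2.imwrite("pics/top_s.png",cv2.resize(a[160:235,140:215],None,fx=8,fy=8,interpolation=cv2.INTER_CUBIC))
a=cv2.imread("pics/side0.png"); 
cv2.imwrite("pics/side_z.png",cv2.resize(a[155:255,150:250],None,fx=6,fy=6,interpolation=cv2.INTER_CUBIC))
cv2.imwrite("pics/side_s.png",cv2.resize(a[240:310,270:350],None,fx=8,fy=8,interpolation=cv2.INTER_CUBIC))
```

```text
(no output)
```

View pics/top_z.png

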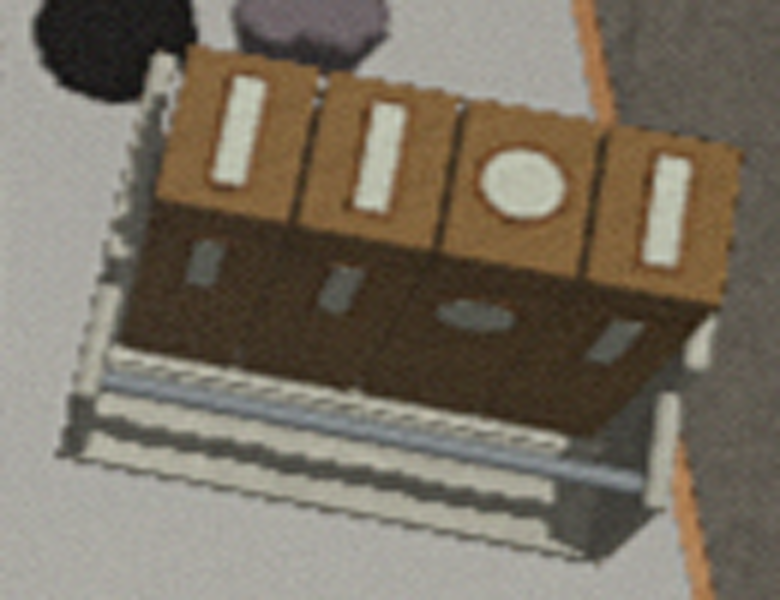

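View pics/top_s.png

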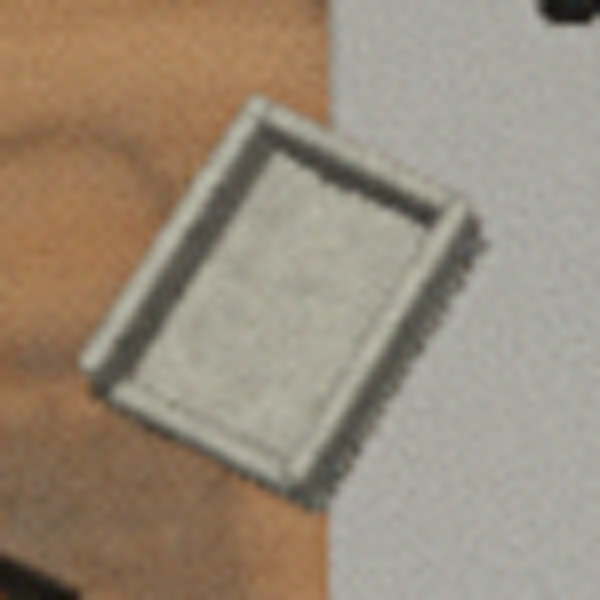

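View pics/side_z.png

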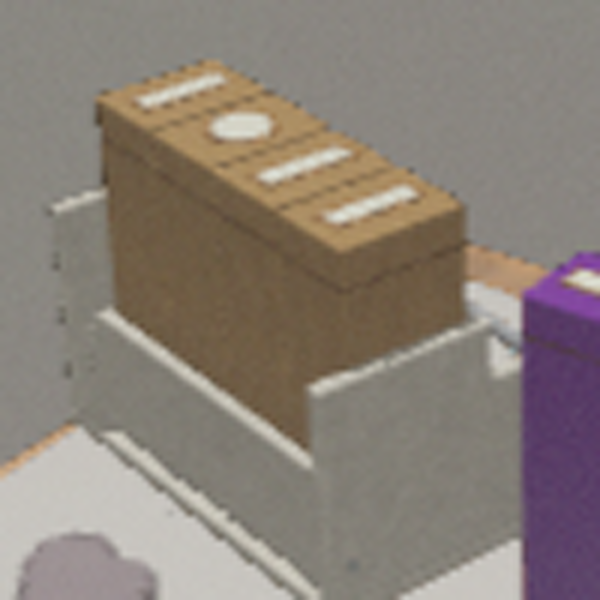

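View pics/side_s.png

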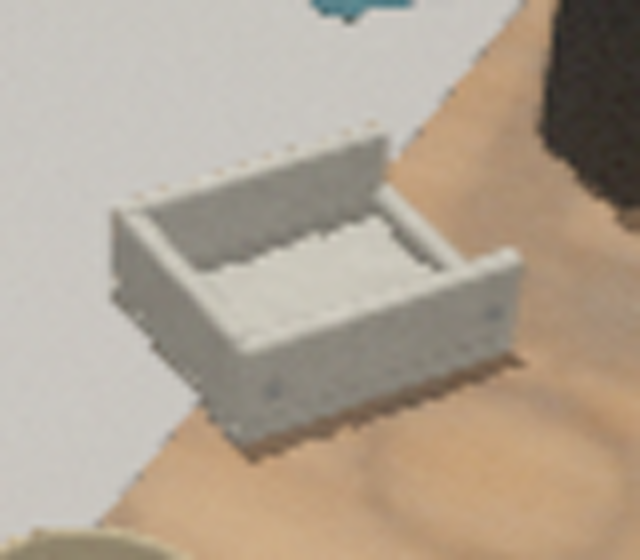

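```bash
cat > h.py <<'E'
import numpy as np
from workcell import sensors, vision, arm
from scipy.optimize import least_squares
from scipy.spatial.transform import Rotation as R
def proj(p,X):
    X=np.atleast_2d(X); c=X@p['R'].T+p['t']
    return np.c_[p['fx']*c[:,0]/c[:,2]+p['cx'],p['fy']*c[:,1]/c[:,2]+p['cy']]
def wp(pose,L):
    L=np.atleast_2d(L); c,s=np.cos(pose[2]),np.sin(pose[2])
    return np.c_[pose[0]+c*L[:,0]-s*L[:,1],pose[1]+s*L[:,0]+c*L[:,1],L[:,2]]
E
python3 - <<'E'
from h import *
T=vision.camera_params('top');S=vision.camera_params('side')
def un(P,x0,y0,fx,fy): P=np.array(P,float); return np.c_[(P[:,0]+.5)/fx-.5+x0,(P[:,1]+.5)/fy-.5+y0]
rl=np.array([[34,99,180],[-34,99,180],[-34,-99,180],[34,-99,180],[0,-25,180]])/1000
rt=un([(190,45),(155,200),(718,303),(742,148),(523,184)],260,135,6,5.4545)
rs=un([(345,250),(465,207),(207,62),(97,97),(241,126)],150,155,6,6)
sl=np.array([[51,40,38],[51,-40,38],[-51,40,38],[-51,-40,38]])/1000
st=un([(258,97),(475,207),(85,362),(300,475)],140,160,8,8)
ss=un([(245,350),(115,210),(520,255),(380,130)],270,240,8,8)
for n,l,t,s,x0 in [('rack',rl,rt,rs,[.5,-.2,-.0]),('stand',sl,st,ss,[.5,.1,-.3])]:
    for w in [(1,1),(1,0),(0,1)]:
        f=lambda x:np.r_[w[0]*(proj(T,wp(x,l))-t).ravel(),w[1]*(proj(S,wp(x,l))-s).ravel()]
        r=least_squares(f,x0); print(n,w,r.x.round(4),np.degrees(r.x[2]).round(2),'rms',np.sqrt((r.fun**2).mean()).round(2)); 
        if w==(1,1): print(r.fun.reshape(-1,2).round(1).tolist())
E
```

```text
rack (1, 1) [ 0.6156 -0.0148 -0.0401] -2.3 rms 0.57
[[-0.5, -0.2], [-0.7, -0.1], [0.9, 0.5], [0.3, -0.7], [-0.4, 0.2], [-0.6, 0.2], [0.5, -0.8], [0.9, -0.9], [-1.0, -0.3], [-0.0, 0.3]]
rack (1, 0) [ 0.6156 -0.0149 -0.0422] -2.42 rms 0.34
rack (0, 1) [ 0.6164 -0.0134 -0.0362] -2.07 rms 0.44
stand (1, 1) [ 0.541   0.3364 -0.3092] -17.72 rms 0.94
[[-0.6, -1.3], [0.3, -0.9], [-1.6, 0.2], [0.1, 1.1], [-0.5, 0.4], [-1.1, -1.3], [0.6, 0.3], [-0.2, -1.9]]
stand (1, 0) [ 0.5407  0.3352 -0.3148] -18.03 rms 0.61
stand (0, 1) [ 0.542   0.3382 -0.3021] -17.31 rms 0.61
```

Run:
```python
from h import *
s=sensors.observe(); Rt=R.from_rotvec(s['eef_rot']).as_matrix(); print(Rt.round(3)); 
W=vision.camera_params('wrist'); c=-W['R'].T@W['t']; print('cam in tool',(Rt.T@(c-s['ee_pos'])).round(3)); print((W['R']@Rt).round(3))
rack=np.array([.6158,-.0145,-.0405]);stand=np.array([.541,.3365,-.309])
print(wp(rack,[[0,-.025,.18],[.034,-.025,.18],[-.076,0,.085]]).round(4))
for n in ['soap_dahlia_02','soap_square_17','round_carton','slot_carton_0','stand','rack']:
    for c in ['top','side']:
        print(n,c,[(np.round(d['pixel']).tolist(),round(d['p'],2)) for d in vision.look_for(c,n)][:5])
```

```text
[[-0.     0.406 -0.914]
 [ 0.001 -0.914 -0.406]
 [-1.    -0.001 -0.   ]]
cam in tool [-0.185  0.    -0.067]
[[-0.     1.     0.   ]
 [-0.232 -0.001  0.973]
 [ 0.973  0.     0.232]]
[[ 0.6148 -0.0395  0.18  ]
 [ 0.6488 -0.0409  0.18  ]
 [ 0.5399 -0.0114  0.085 ]]
soap_dahlia_02 top [([262.0, 277.0], 0.59)]
soap_dahlia_02 side [([247.0, 295.0], 0.65), ([205.0, 228.0], 0.64), ([280.0, 214.0], 0.58)]
soap_square_17 top [([213.0, 145.0], 0.94), ([295.0, 168.0], 0.35)]
soap_square_17 side [([247.0, 295.0], 0.57)]
round_carton top [([342.0, 179.0], 0.59)]
round_carton side [([184.0, 190.0], 0.64)]
slot_carton_0 top [([365.0, 185.0], 0.97), ([244.0, 181.0], 0.82), ([139.0, 254.0], 0.81), ([295.0, 170.0], 0.73), ([318.0, 173.0], 0.58)]
slot_carton_0 side [([175.0, 181.0], 0.85), ([252.0, 231.0], 0.79), ([357.0, 234.0], 0.65), ([194.0, 195.0], 0.57), ([209.0, 200.0], 0.57)]
stand top [([174.0, 196.0], 0.78)]
stand side [([307.0, 277.0], 0.89)]
rack top [([319.0, 215.0], 0.73)]
rack side [([204.0, 230.0], 0.57)]
```

Call:
{"method": "jog_arm", "body": {
  "motion": [
    [-20, -15, -30, -8, 0, 0, 0],
    [-15, -20, -40, 0, 0, 0, 0],
    [-15, -20, -40, 0, 0, 0, 0],
    [-10, -20, -40, 0, 0, 0, 0],
    [-10, -20, -40, 0, 0, 0, 0],
    [-10, -20, -40, 0, 0, 0, 0],
    [-10, -20, -40, 0, 0, 0, 0],
    [-10, -20, -40, 0, 0, 0, 0],
    [-5, -20, -40, 0, 0, 0, 0],
    [0, -20, -40, 0, 0, 0, 0]
  ]
}}

```text
clock: 1.75
ee_pos: [0.4584, -0.1216, 0.3084]
eef_rot: [1.91, 0.544, -1.904]
contact_force: [0.3, -0.7, -0.2]
grip_width: 0.178
```

Call:
{"method": "jog_arm", "body": {
  "motion": [
    [0, 0, 0, -8.5, 0, 0, 0],
    [0, 0, 0, -8.5, 0, 0, 0],
    [0, 0, 0, -8.5, 0, 0, 0],
    [0, 0, 0, -8.5, 0, 0, 0],
    [0, 0, 0, -8.5, 0, 0, 0],
    [0, 0, 0, -8.5, 0, 0, 0],
    [0, 0, 0, -8.5, 0, 0, 0],
    [0, 0, 0, -8.5, 0, 0, 0],
    [0, 0, 0, -8.5, 0, 0, 0],
    [0, 0, 0, -8.5, 0, 0, 0],
    [0, 0, 0, -8.5, 0, 0, 0],
    [0, 0, 0, -8.5, 0, 0, 0]
  ]
}}

```text
clock: 2.95
ee_pos: [0.4606, -0.1153, 0.309]
eef_rot: [0.614, 1.479, -0.609]
contact_force: [0.1, -0.7, -0.2]
grip_width: 0.002
```

```bash
cat >> h.py <<'E'
rack=np.array([.6158,-.0145,-.0405]);stand=np.array([.541,.3365,-.309])
def target(frame,L,tilt=0,u=0):
    """desired TCP pose: L local pos, tool x down tilted (deg) toward +x, tool y=+y local"""
    M=R.from_euler('z',frame[2]).as_matrix(); t=np.radians(tilt)
    x=np.array([np.sin(t),0,-np.cos(t)]);y=np.array([0,1.,0]);z=np.cross(x,y)
    return wp(frame,L)[0],M@np.c_[x,y,z]
def delta(frame,L,tilt=0):
    s=sensors.observe(); Rt=R.from_rotvec(s['eef_rot']).as_matrix()
    p,G=target(frame,L,tilt)
    print('t',round(s['clock'],2),'local now',loc(frame,s['ee_pos']).round(1),'shift',(Rt.T@(p-s['ee_pos'])*1000).round(1),'turn',np.degrees(R.from_matrix(Rt.T@G).as_rotvec()).round(1),'F',s['contact_force'].round(1),'g',round(s['grip_width'],3),'q',s['qpos'].round(2))
def loc(frame,p):
    d=np.array(p)-[frame[0],frame[1],0];c,s=np.cos(frame[2]),np.sin(frame[2])
    return np.array([c*d[0]+s*d[1],-s*d[0]+c*d[1],d[2]])*1000
E
python3 - <<'E'
from h import *
delta(rack,[.058,-.025,.30])
E
```

```text
t 2.95 local now [-151. -107.  309.] shift [ 10.1 201.6  98.6] turn [-42.5   0.2  -0.2] F [ 0.1 -0.7 -0.2] g 0.002 q [-0.32  0.06  1.55  0.    1.53 -1.11]
```

Call:
{"method": "jog_arm", "body": {
  "motion": [
    [0, 0, 0, -8.5, 0, 0, 0],
    [0, 0, 0, -8.5, 0, 0, 0],
    [0, 0, 0, -8.5, 0, 0, 0],
    [0, 0, 0, -8.5, 0, 0, 0],
    [0, 0, 0, -8.5, 0, 0, 0],
    [2, 14, 36, 0, 0, 0, 0],
    [2, 14, 36, 0, 0, 0, 0],
    [2, 14, 36, 0, 0, 0, 0],
    [1, 14, 36, 0, 0, 0, 0],
    [1, 14, 36, 0, 0, 0, 0],
    [1, 12, 28, 0, 0, 0, 0]
  ]
}}

```text
clock: 4.05
ee_pos: [0.6761, -0.0373, 0.3034]
eef_rot: [0.022, 1.561, -0.022]
contact_force: [-0.0, 0.3, 0.0]
grip_width: 0.003
```

Run:
```python
from h import *
import cv2
delta(rack,[.058,-.025,.30])
for n in ['wrist','top']:
    p=vision.camera_params(n); im=vision.get_image(n)
    for q in proj(p,wp(rack,[[.034,-.001,.18],[.034,-.049,.18],[-.034,-.001,.18],[-.034,-.049,.18]])): cv2.circle(im,tuple(int(round(v)) for v in q),2,(0,0,255),-1)
    cv2.imwrite(f'pics/{n}1.png',im)
```

```text
t 4.05 local now [ 61.2 -20.4 303.4] shift [ 3.3 -4.6 -3.3] turn [0.7 0.5 0. ] F [-0.   0.3  0. ] g 0.003 q [-0.11  0.56  0.92  0.    1.65 -1.65]
```

View pics/wrist1.png

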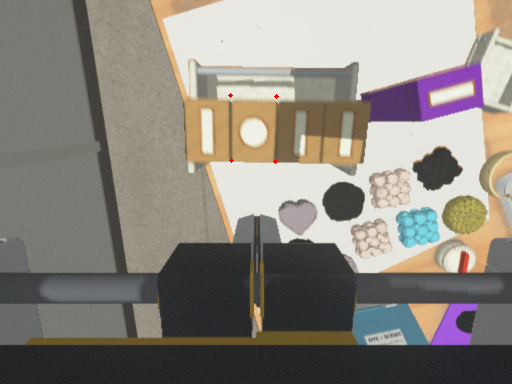

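Run:
```python
from h import *
import cv2
p=vision.camera_params('wrist'); im=vision.get_image('wrist')
s=sensors.observe();Rt=R.from_rotvec(s['eef_rot']).as_matrix()
print(loc(rack,s['ee_pos']).round(1))
print('tip',proj(p,s['ee_pos']+np.array([[.025,0,-.008],[.025,0,.008],[.025,.0125,-.008]])@Rt.T).round(1))
print('rail',proj(p,wp(rack,[[-.076,.1,.085],[-.076,-.1,.085]])).round(1))
print('cartons',proj(p,wp(rack,[[-.034,.099,.18],[-.034,-.099,.18],[.034,.099,.18],[.034,-.099,.18],[0,-.025,.18]])).round(1))
cv2.imwrite('pics/w2z.png',cv2.resize(im[50:250,170:380],None,fx=3.8,fy=3,interpolation=cv2.INTER_CUBIC))
```

```text
[ 60.4 -20.6 302.1]
tip [[255.4 201.4]
 [255.4 221.1]
 [271.6 201.4]]
rail [[347.9  70.3]
 [197.4  68.2]]
cartons [[372.3  97.1]
 [181.1  94.4]
 [365.3 162.5]
 [184.3 160.1]
 [252.3 129.1]]
```

View pics/w2z.png

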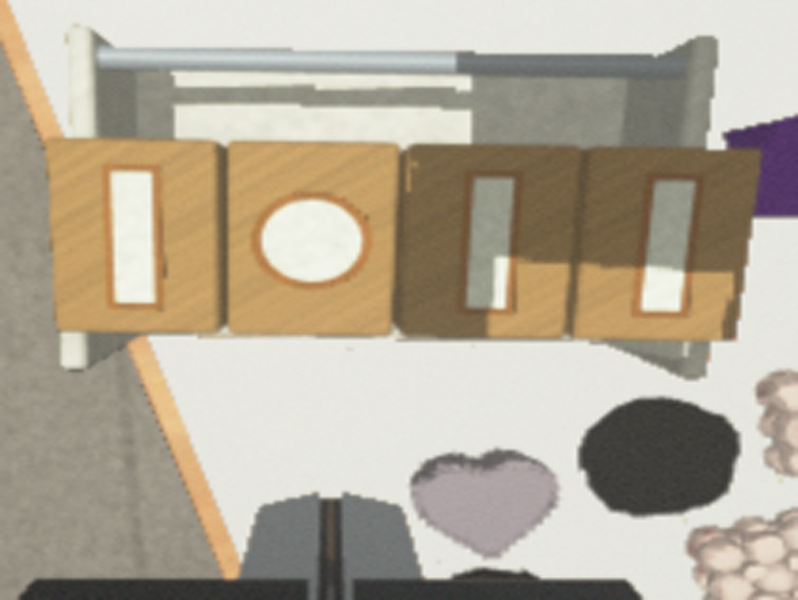

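Call:
{"method": "jog_arm", "body": {
  "motion": [
    [10, -4, 0, 0.7, 0.5, 0, 0],
    [30, 0, 0, 0, 0, 0, 0],
    [30, 0, 0, 0, 0, 0, 0],
    [25, 0, 0, 0, 0, 0, 0],
    [12, 0, 0, 0, 0, 0, 0],
    [0, 0, 0, 0, 0, 0, 0]
  ]
}}

```text
clock: 4.8
ee_pos: [0.6711, -0.0459, 0.1932]
eef_rot: [0.036, 1.57, -0.037]
contact_force: [-0.8, -0.8, -0.2]
grip_width: 0.002
```

Run:
```python
from h import *
import cv2
delta(rack,[.042,-.025,.193])
im=vision.get_image('wrist');cv2.imwrite('pics/w3.png',im)
im=vision.get_image('side');cv2.imwrite('pics/s3.png',cv2.resize(im[60:260,120:320],None,fx=3,fy=3,interpolation=cv2.INTER_CUBIC))
```

```text
t 4.8 local now [ 56.6 -29.2 193.2] shift [  0.2   4.1 -14.6] turn [-0.3  0.   0.1] F [-0.8 -0.8 -0.2] g 0.002 q [-0.12  0.59  1.13 -0.    1.43 -1.65]
```

View pics/w3.png

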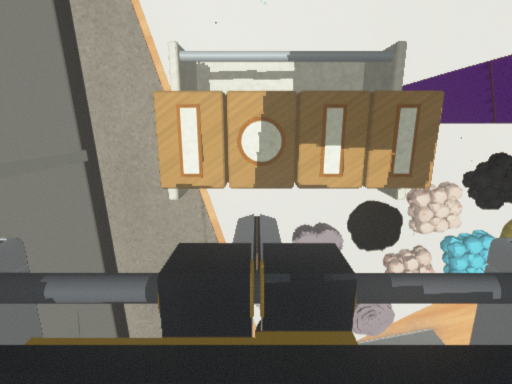

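View pics/s3.png

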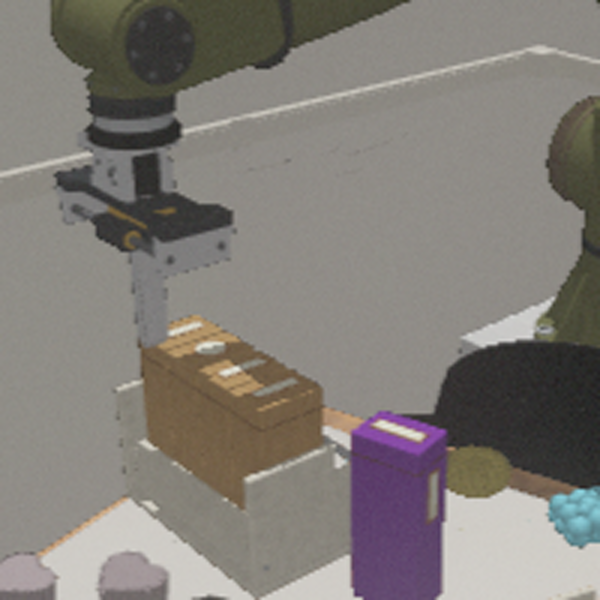

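Call:
{"method": "jog_arm", "body": {
  "motion": [
    [0, 4, 0, 0, 0, 0, 0],
    [0, 0, -6, 0, 0, 0, 0],
    [0, 0, -8, 0, 0, 0, 0],
    [0, 0, -8, 0, 0, 0, 0],
    [-1, 0, -8, 0, 0, 0, 0],
    [-1, 0, -8, 0, 0, 0, 0],
    [-1, 0, -8, 0, 0, 0, 0],
    [-1, 0, -8, 0, 0, 0, 0],
    [-1, 0, -8, 0, 0, 0, 0]
  ]
}}

```text
clock: 5.8
ee_pos: [0.606, -0.0385, 0.2049]
eef_rot: [0.035, 1.56, -0.038]
contact_force: [-0.2, -0.5, 0.0]
grip_width: 0.003
```

Run:
```python
from h import *
import cv2
delta(rack,[-.04,-.025,.203])
im=vision.get_image('wrist');cv2.imwrite('pics/w4.png',im)
im=vision.get_image('side');cv2.imwrite('pics/s4.png',cv2.resize(im[60:260,120:320],None,fx=3,fy=3,interpolation=cv2.INTER_CUBIC))
```

```text
t 5.8 local now [ -8.8 -24.3 204.9] shift [  1.6  -0.8 -31.2] turn [-0.3  0.6  0.1] F [-0.2 -0.5  0. ] g 0.003 q [-0.12  0.42  1.35 -0.    1.37 -1.65]
```

View pics/w4.png

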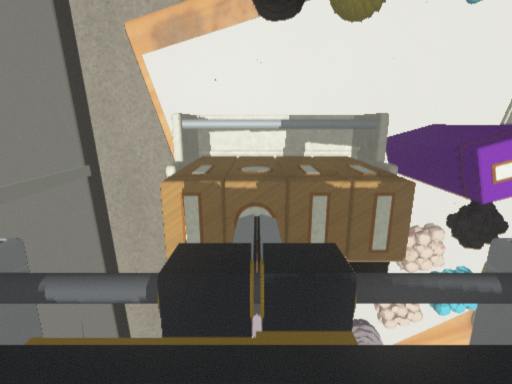

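View pics/s4.png

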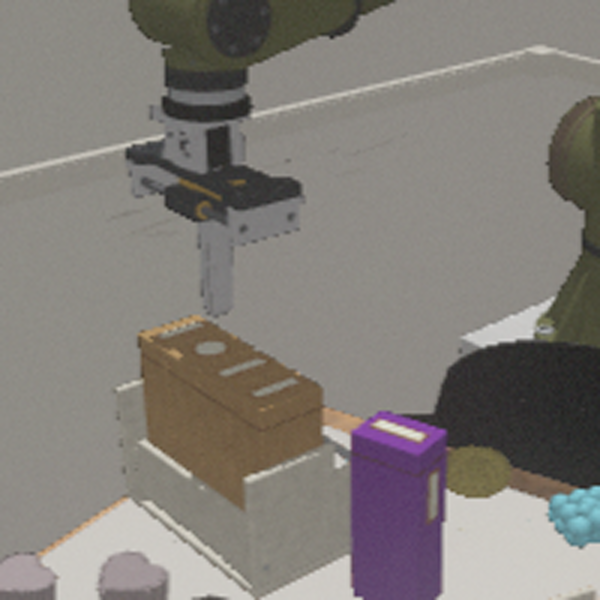

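The carton hasn't moved: the tool drifted up 12 mm and the fingertips passed just over its top. I'll lift, go back behind it and push lower down.

Call:
{"method": "jog_arm", "body": {
  "motion": [
    [-20, 0, 0, 0, 0.6, 0, 0],
    [-5, 0, 30, 0, 0, 0, 0],
    [0, 0, 30, 0, 0, 0, 0],
    [0, 0, 8, 0, 0, 0, 0],
    [0, 0, 0, 0, 0, 0, 0]
  ]
}}

```text
clock: 6.4
ee_pos: [0.676, -0.0417, 0.2314]
eef_rot: [0.035, 1.57, -0.038]
contact_force: [-0.5, -0.1, -0.5]
grip_width: 0.003
```

Run:
```python
from h import *
delta(rack,[.058,-.025,.182])
```

```text
t 6.4 local now [ 61.3 -24.7 231.4] shift [49.4 -0.2 -3.3] turn [-0.3  0.   0.1] F [-0.5 -0.1 -0.5] g 0.003 q [-0.11  0.58  1.05 -0.    1.51 -1.64]
```

Call:
{"method": "jog_arm", "body": {
  "motion": [
    [25, 0, 0, 0, 0, 0, 0],
    [22, 0, 0, 0, 0, 0, 0],
    [4, 0, 0, 0, 0, 0, 0],
    [0, 0, -7, 0, 0, 0, 0],
    [0, 0, -7, 0, 0, 0, 0],
    [0, 0, -7, 0, 0, 0, 0]
  ]
}}

```text
clock: 7.0
ee_pos: [0.6534, -0.0408, 0.1801]
eef_rot: [0.035, 1.569, -0.038]
contact_force: [0.4, -0.6, 0.1]
grip_width: 0.007
```

Run:
```python
from h import *
import cv2
delta(rack,[-.04,-.025,.185])
im=vision.get_image('wrist');cv2.imwrite('pics/w5.png',im)
```

```text
t 7.0 local now [ 38.6 -24.8 180.1] shift [ -5.   -0.7 -78.6] turn [-0.3  0.1  0.1] F [ 0.4 -0.6  0.1] g 0.007 q [-0.12  0.55  1.21 -0.    1.38 -1.64]
```

View pics/w5.png

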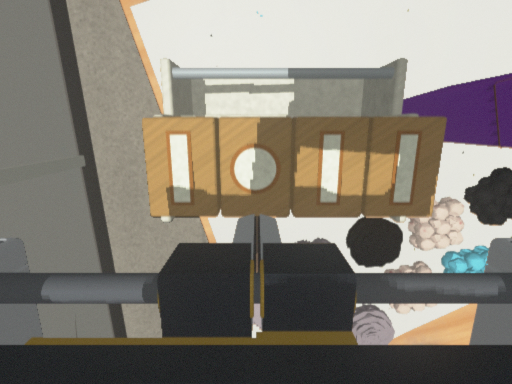

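Call:
{"method": "jog_arm", "body": {
  "motion": [
    [0, 0, -7, 0, 0, 0, 0],
    [0, 0, -7, 0, 0, 0, 0],
    [0, 0, -7, 0, 0, 0, 0],
    [0, 0, -7, 0, 0, 0, 0]
  ]
}}

```text
clock: 7.45
ee_pos: [0.623, -0.0394, 0.1818]
eef_rot: [0.035, 1.567, -0.038]
contact_force: [-0.9, -0.1, -0.7]
grip_width: 0.01
```

Run:
```python
from h import *
import cv2
delta(rack,[-.04,-.025,.19])
im=vision.get_image('wrist');cv2.imwrite('pics/w6.png',im)
```

```text
t 7.45 local now [  8.2 -24.6 181.8] shift [ -8.3  -0.7 -48.2] turn [-0.4  0.2  0.1] F [-0.9 -0.1 -0.7] g 0.01 q [-0.12  0.48  1.32 -0.    1.34 -1.64]
```

View pics/w6.png

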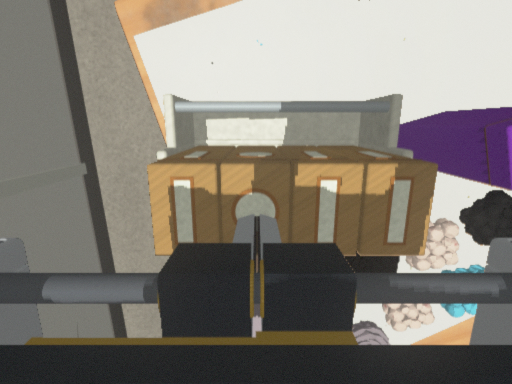

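Run:
```python
from h import *
import cv2
s=sensors.observe();Rt=R.from_rotvec(s['eef_rot']).as_matrix();
for n,(r0,r1,c0,c1) in {'side':(100,240,140,280),'top':(100,240,260,400)}.items():
    p=vision.camera_params(n);im=vision.get_image(n); k=4.2
    z=cv2.resize(im[r0:r1,c0:c1],None,fx=k,fy=k,interpolation=cv2.INTER_CUBIC)
    for X,col in [([0,0,0],(0,0,255)),([.025,0,0],(0,255,0)),([-.05,0,0],(255,0,0))]:
        q=proj(p,s['ee_pos']+Rt@np.array(X))[0]; cv2.circle(z,(int((q[0]-c0+.5)*k),int((q[1]-r0+.5)*k)),3,col,-1)
    cv2.imwrite(f'pics/{n}7.png',z)
print(Rt.round(3))
```

```text
[[ 0.003  0.047  0.999]
 [-0.002  0.999 -0.046]
 [-1.    -0.002  0.004]]
```

View pics/side7.png

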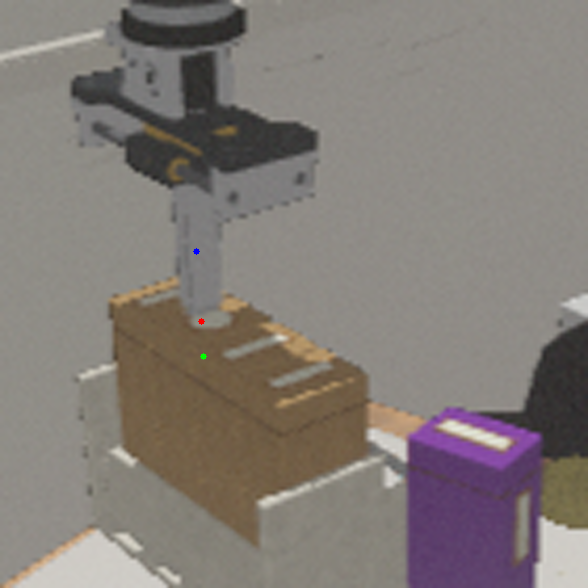

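View pics/top7.png

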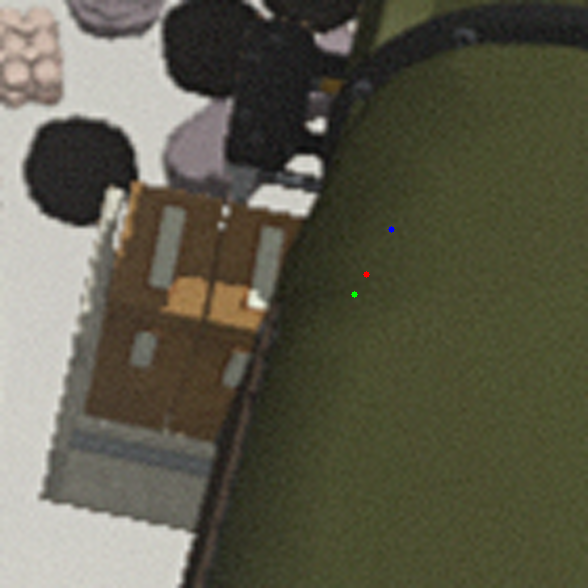

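The side view shows the real fingertips are at about the reported TCP, roughly 6 mm behind it, and not 25 mm ahead. The wrist view agrees (tip row 216). That is why the fingers passed above the carton, which is still untouched. I'll shift every depth by about 30 mm.

Call:
{"method": "jog_arm", "body": {
  "motion": [
    [-8, 0, 10, 0, 0, 0, 0],
    [0, 0, 25, 0, 0, 0, 0],
    [0, 0, 20, 0, 0, 0, 0],
    [12, 0, 0, 0, 0, 0, 0],
    [15, 0, 0, 0, 0, 0, 0],
    [5, 0, 0, 0, 0, 0, 0]
  ]
}}

```text
clock: 8.2
ee_pos: [0.68, -0.0422, 0.1561]
eef_rot: [0.035, 1.567, -0.038]
contact_force: [-0.3, 0.4, -0.3]
grip_width: 0.002
```

Run:
```python
from h import *
import cv2
delta(rack,[.05,-.025,.160])
im=vision.get_image('wrist');cv2.imwrite('pics/w8.png',im)
```

```text
t 8.2 local now [ 65.3 -25.  156.1] shift [ -4.   -0.1 -15.3] turn [-0.4  0.2  0.1] F [-0.3  0.4 -0.3] g 0.002 q [-0.11  0.63  1.15 -0.    1.36 -1.64]
```

View pics/w8.png

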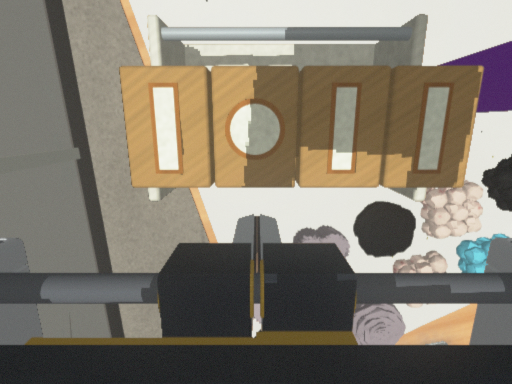

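Call:
{"method": "jog_arm", "body": {
  "motion": [
    [0, 0, -8, 0, 0, 0, 0],
    [0, 0, -8, 0, 0, 0, 0],
    [0, 0, -7, 0, 0, 0, 0],
    [0, 0, -7, 0, 0, 0, 0],
    [0, 0, -7, 0, 0, 0, 0],
    [0, 0, -7, 0, 0, 0, 0]
  ]
}}

```text
clock: 8.85
ee_pos: [0.6323, -0.0399, 0.1557]
eef_rot: [0.035, 1.567, -0.038]
contact_force: [0.5, 0.8, 1.6]
grip_width: 0.008
```

Run:
```python
from h import *
import cv2
delta(rack,[-.04,-.025,.17])
im=vision.get_image('wrist');cv2.imwrite('pics/w9.png',im)
```

```text
t 8.85 local now [ 17.5 -24.7 155.7] shift [-14.5  -0.7 -57.5] turn [-0.4  0.2  0.1] F [0.5 0.8 1.6] g 0.008 q [-0.12  0.52  1.32 -0.    1.3  -1.64]
```

View pics/w9.png

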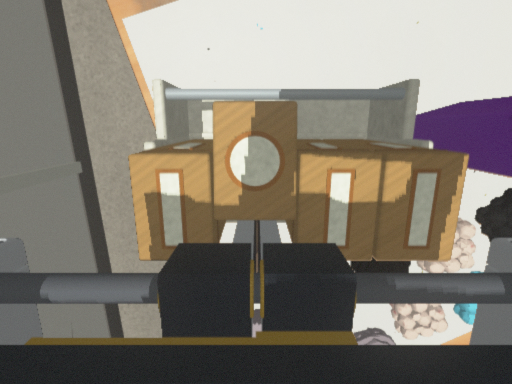

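The round carton is tipping by itself, with its top at rows 100-218 and the neighbours unmoved. I'll keep going.

Call:
{"method": "jog_arm", "body": {
  "motion": [
    [-1, 0, -7, 0, 0, 0, 0],
    [0, 0, -7, 0, 0, 0, 0],
    [-1, 0, -7, 0, 0, 0, 0],
    [0, 0, -7, 0, 0, 0, 0],
    [-1, 0, -6, 0, 0, 0, 0],
    [0, 0, -6, 0, 0, 0, 0]
  ]
}}

```text
clock: 9.5
ee_pos: [0.5883, -0.0378, 0.1588]
eef_rot: [0.035, 1.567, -0.038]
contact_force: [-0.2, 0.2, -0.2]
grip_width: 0.007
```

Run:
```python
from h import *
import cv2
delta(rack,[-.04,-.025,.17])
im=vision.get_image('wrist');cv2.imwrite('pics/w10.png',im)
```

```text
t 9.5 local now [-26.6 -24.4 158.8] shift [-11.2  -0.7 -13.4] turn [-0.4  0.2  0.1] F [-0.2  0.2 -0.2] g 0.007 q [-0.13  0.42  1.45 -0.    1.27 -1.65]
```

View pics/w10.png

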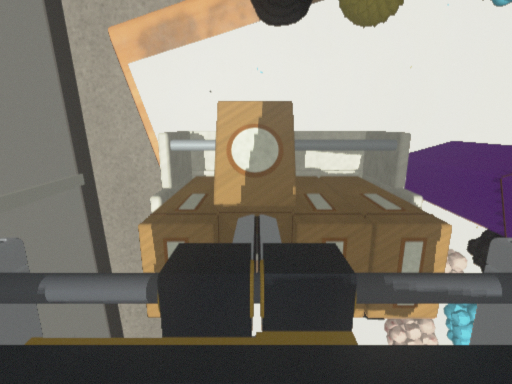

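Run:
```python
from h import *
import cv2
p=vision.camera_params('wrist')
for a in (22,24,26,27,28,29):
    t=np.radians(a); P=lambda u,h:[-.035+u*np.cos(t)-h*np.sin(t),-.025,.01+u*np.sin(t)+h*np.cos(t)]
    print(a,proj(p,wp(rack,[P(0,.17),P(.034,.17),P(.068,.17)])).round(1).tolist())
im=vision.get_image('side');cv2.imwrite('pics/s10.png',cv2.resize(im[100:240,140:280],None,fx=4.2,fy=4.2,interpolation=cv2.INTER_CUBIC))
im=vision.get_image('wrist');cv2.imwrite('pics/w10z.png',cv2.resize(im[80:240,150:350],None,fx=4,fy=3.6,interpolation=cv2.INTER_CUBIC))
```

```text
22 [[254.8, 116.7], [255.0, 171.6], [255.3, 229.8]]
24 [[254.7, 107.5], [255.0, 161.2], [255.2, 219.1]]
26 [[254.7, 98.6], [254.9, 151.0], [255.1, 208.1]]
27 [[254.7, 94.3], [254.9, 145.8], [255.1, 202.5]]
28 [[254.6, 90.1], [254.8, 140.7], [255.0, 196.9]]
29 [[254.6, 85.9], [254.8, 135.7], [255.0, 191.2]]
```

View pics/s10.png

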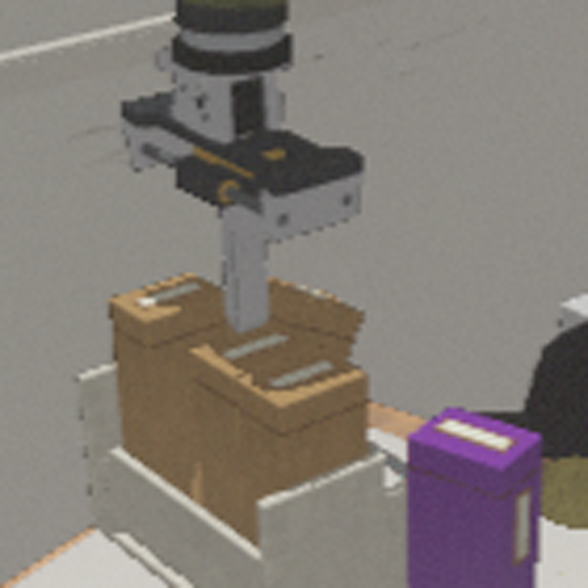

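View pics/w10z.png

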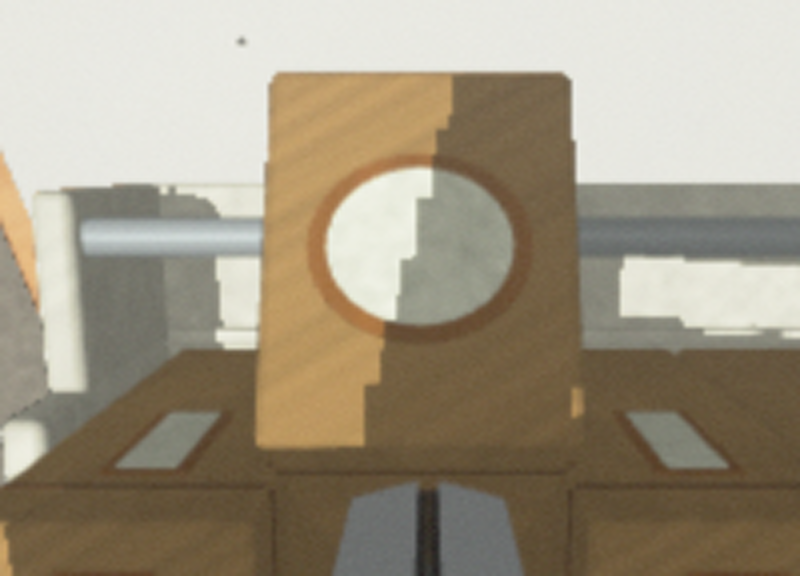

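Call:
{"method": "jog_arm", "body": {
  "motion": [
    [-3, 0, 8, 0, 0, 0, 0],
    [-20, 0, 0, 0, 0, 0, 0],
    [-30, 0, 0, 0, 0, 0, 75],
    [-30, 0, -10, 0, 0, 0, 75],
    [-10, 0, -20, 0, 0, 0, 75],
    [0, 0, -20, 0, 0, 0, 75],
    [0, 0, 0, 0, 0, 0, 75]
  ]
}}

```text
clock: 10.35
ee_pos: [0.5492, -0.0359, 0.2558]
eef_rot: [0.035, 1.568, -0.038]
contact_force: [-0.2, -0.6, -0.2]
grip_width: 0.394
```

Run:
```python
from h import *
import cv2
delta(rack,[-.08,-.025,.28],27)
p=vision.camera_params('wrist');im=vision.get_image('wrist');cv2.imwrite('pics/w11.png',im)
for a in (24,26,27,28,29):
    t=np.radians(a); P=lambda u,h:[-.035+u*np.cos(t)-h*np.sin(t),-.025,.01+u*np.sin(t)+h*np.cos(t)]
    print(a,proj(p,wp(rack,[P(0,.17),P(.034,.17),P(.068,.17)])).round(1).tolist())
cv2.imwrite('pics/w11z.png',cv2.resize(im[40:240,150:350],None,fx=4,fy=3,interpolation=cv2.INTER_CUBIC))
im=vision.get_image('side');cv2.imwrite('pics/s11.png',cv2.resize(im[100:240,140:280],None,fx=4.2,fy=4.2,interpolation=cv2.INTER_CUBIC))
```

```text
t 10.35 local now [-65.6 -24.  255.8] shift [-24.2  -1.1 -14.3] turn [ -0.3 -26.9   0.2] F [-0.2 -0.6 -0.2] g 0.394 q [-0.13  0.26  1.44 -0.    1.44 -1.65]
24 [[255.5, 154.4], [255.7, 188.5], [255.9, 224.1]]
26 [[255.5, 148.6], [255.7, 182.1], [255.8, 217.5]]
27 [[255.5, 145.8], [255.6, 179.0], [255.8, 214.2]]
28 [[255.5, 143.0], [255.6, 175.8], [255.8, 210.8]]
29 [[255.5, 140.2], [255.6, 172.7], [255.8, 207.4]]
```

View pics/w11.png

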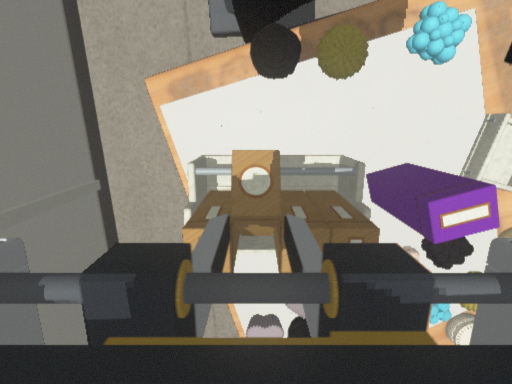

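View pics/w11z.png

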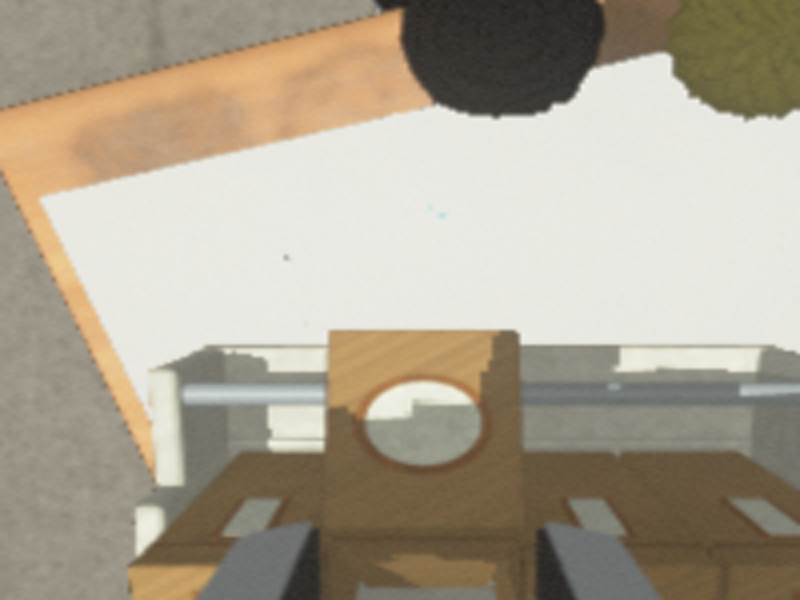

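View pics/s11.png

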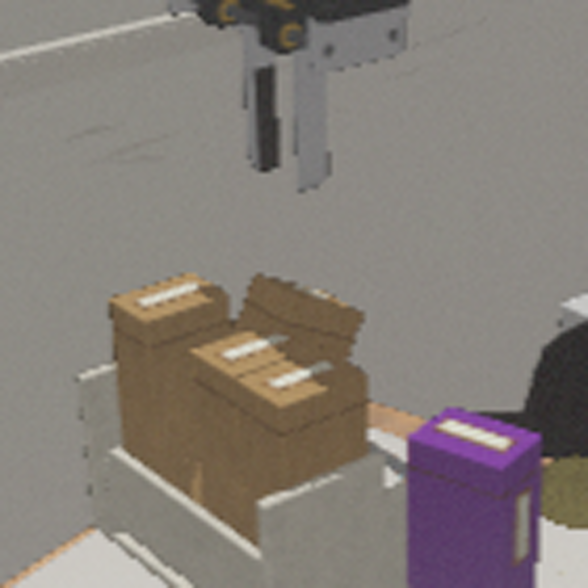

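```bash
sed -i 's/rack=np.array(\[.6158/rack=np.array([.6175/' h.py
cat >> h.py <<'E'
def P(u,h,a=27,y=-.025):
    t=np.radians(a); return [-.035+u*np.cos(t)-h*np.sin(t),y,.01+u*np.sin(t)+h*np.cos(t)]
E
python3 - <<'E'
from h import *
delta(rack,P(.034,.21),27); delta(rack,P(.034,.124),27)
E
```

```text
t 10.45 local now [-66.3 -24.1 255.1] shift [ 42.5  -1.  -33.8] turn [ -0.3 -26.9   0.2] F [-0.  -0.7 -0.2] g 0.478 q [-0.13  0.27  1.43 -0.    1.44 -1.65]
t 10.45 local now [-66.3 -24.1 255.1] shift [119.2  -0.6   5.1] turn [ -0.3 -26.9   0.2] F [-0.  -0.7 -0.2] g 0.478 q [-0.13  0.27  1.43 -0.    1.44 -1.65]
```

Call:
{"method": "jog_arm", "body": {
  "motion": [
    [0, 0, -9, 0, -6.7, 0, 75],
    [3, 0, -9, 0, -6.7, 0, 75],
    [6, 0, -9, 0, -6.7, 0, 75],
    [6, 0, -9, 0, -6.7, 0, 75],
    [0, 0, 0, 0, 0, 0, 75]
  ]
}}

```text
clock: 10.95
ee_pos: [0.522, -0.0349, 0.2297]
eef_rot: [0.024, 1.091, -0.043]
contact_force: [0.6, -0.4, 0.5]
grip_width: 0.751
```

Run:
```python
from h import *
import cv2
delta(rack,P(.034,.21),27); delta(rack,P(.034,.124),27)
p=vision.camera_params('wrist');im=vision.get_image('wrist')
for q in proj(p,wp(rack,[P(u,.17,27,y) for u in (0,.068) for y in (-.001,-.049)])): cv2.circle(im,tuple(int(round(v)) for v in q),2,(0,0,255),-1)
cv2.imwrite('pics/w12.png',im)
im=vision.get_image('side');cv2.imwrite('pics/s12.png',cv2.resize(im[100:240,140:280],None,fx=4.2,fy=4.2,interpolation=cv2.INTER_CUBIC))
```

```text
t 10.95 local now [-94.6 -24.2 229.7] shift [ 12.7  -0.8 -12.8] turn [-0.3  0.5  0.3] F [ 0.6 -0.4  0.5] g 0.751 q [-0.16 -0.05  1.92  0.07  0.8  -1.73]
t 10.95 local now [-94.6 -24.2 229.7] shift [ 98.7  -0.4 -13.5] turn [-0.3  0.5  0.3] F [ 0.6 -0.4  0.5] g 0.751 q [-0.16 -0.05  1.92  0.07  0.8  -1.73]
```

View pics/w12.png

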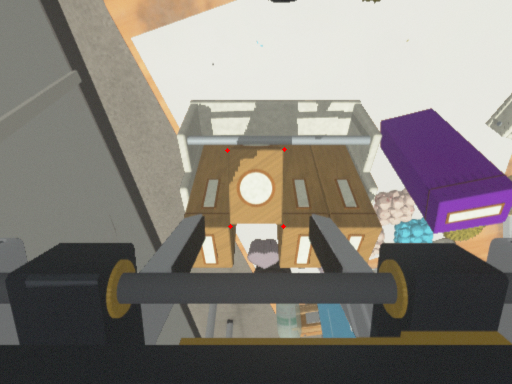

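View pics/s12.png

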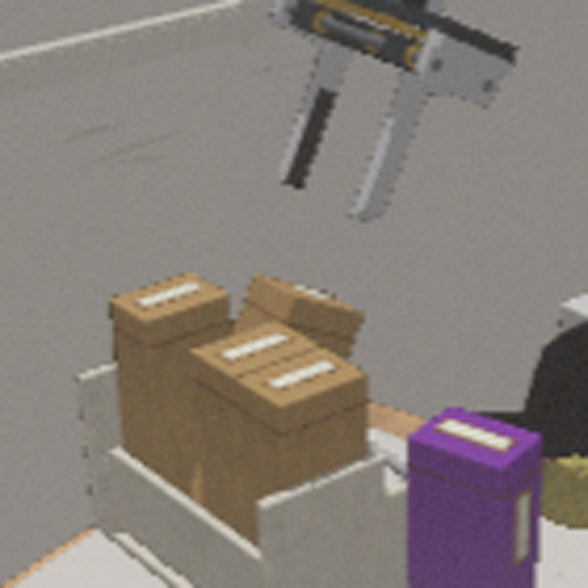

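Call:
{"method": "jog_arm", "body": {
  "motion": [
    [5, -1, -8, 0, 0.5, 0, 75],
    [5, 0, -7, 0, 0, 0, 75],
    [15, 0, 0, 0, 0, 0, 75],
    [15, 0, 0, 0, 0, 0, 75],
    [5, 0, 0, 0, 0, 0, 75],
    [0, 0, 0, 0, 0, 0, 75]
  ]
}}

```text
clock: 11.65
ee_pos: [0.5357, -0.0373, 0.1844]
eef_rot: [0.024, 1.105, -0.043]
contact_force: [-0.6, -0.1, -0.4]
grip_width: 0.754
```

Run:
```python
from h import *
import cv2
delta(rack,P(.034,.124),27)
p=vision.camera_params('wrist');im=vision.get_image('wrist')
cv2.imwrite('pics/w13.png',im)
im=vision.get_image('side');cv2.imwrite('pics/s13.png',cv2.resize(im[100:240,140:280],None,fx=4.2,fy=4.2,interpolation=cv2.INTER_CUBIC))
```

```text
t 11.65 local now [-80.8 -26.1 184.4] shift [52.2  1.3 -4.1] turn [-0.3 -0.3  0.3] F [-0.6 -0.1 -0.4] g 0.754 q [-0.16  0.03  1.94  0.08  0.71 -1.74]
```

View pics/w13.png

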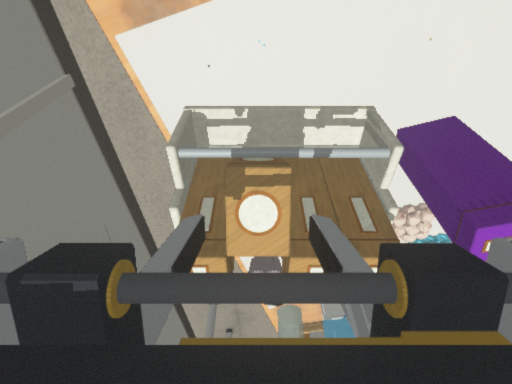

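View pics/s13.png

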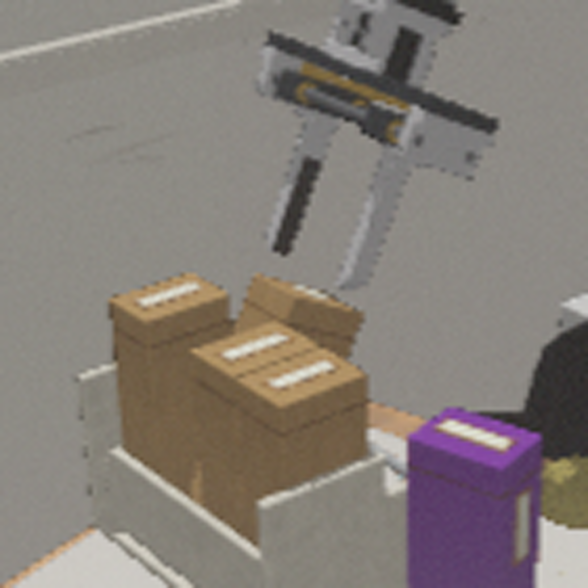

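Call:
{"method": "jog_arm", "body": {
  "motion": [
    [15, 1, -2, 0, 0, 0, 75],
    [15, 0, -2, 0, 0, 0, 75],
    [12, 0, 0, 0, 0, 0, 75],
    [6, 0, 0, 0, 0, 0, 75],
    [0, 0, 0, 0, 0, 0, 75]
  ]
}}

```text
clock: 12.25
ee_pos: [0.5556, -0.0375, 0.1426]
eef_rot: [0.023, 1.098, -0.043]
contact_force: [-0.5, -0.1, 0.6]
grip_width: 0.748
```

Run:
```python
from h import *
import cv2
delta(rack,P(.034,.124),27)
p=vision.camera_params('wrist');im=vision.get_image('wrist')
cv2.imwrite('pics/w14.png',im)
im=vision.get_image('side');cv2.imwrite('pics/s14.png',cv2.resize(im[100:240,140:280],None,fx=4.2,fy=4.2,interpolation=cv2.INTER_CUBIC))
```

```text
t 12.25 local now [-60.9 -25.5 142.6] shift [ 5.9  0.5 -3.2] turn [-0.2  0.1  0.3] F [-0.5 -0.1  0.6] g 0.748 q [-0.16  0.13  1.94  0.08  0.6  -1.74]
```

View pics/w14.png

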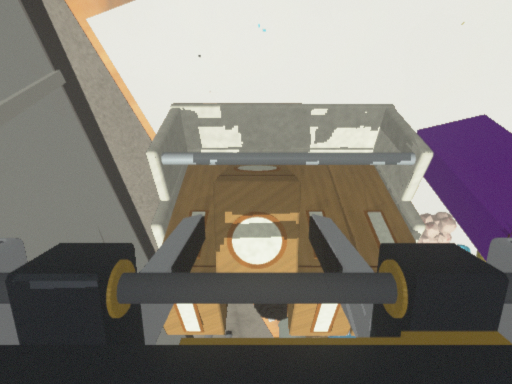

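View pics/s14.png

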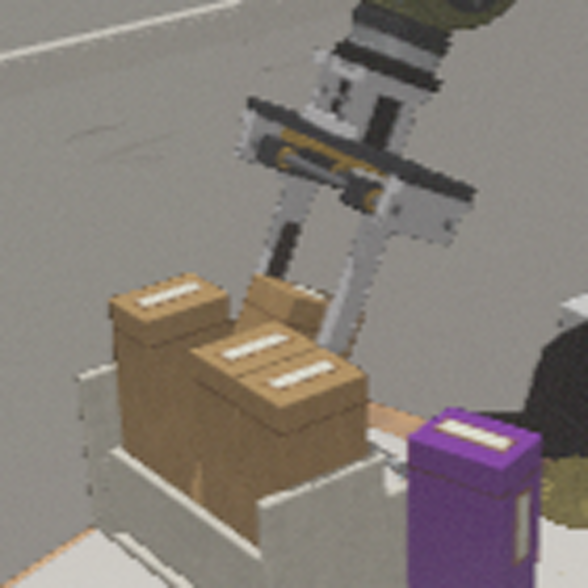

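Call:
{"method": "jog_arm", "body": {
  "motion": [
    [4, 0, 0, 0, 0, 0, 60],
    [0, 0, 0, 0, 0, 0, 0],
    [0, 0, 0, 0, 0, 0, 0],
    [0, 0, 0, 0, 0, 0, 0],
    [0, 0, 0, 0, 0, 0, 0],
    [0, 0, 0, 0, 0, 0, 0]
  ],
  "squeeze": 30
}}

```text
clock: 12.95
ee_pos: [0.5578, -0.0377, 0.141]
eef_rot: [0.023, 1.096, -0.044]
contact_force: [1.0, -0.2, -1.5]
grip_width: 0.51
```

Run:
```python
from h import *
import cv2
delta(rack,P(.034,.124),27)
p=vision.camera_params('wrist');im=vision.get_image('wrist')
cv2.imwrite('pics/w15.png',im)
```

```text
t 12.95 local now [-58.7 -25.6 141. ] shift [ 3.5  0.6 -4.4] turn [-0.2  0.2  0.3] F [ 1.  -0.2 -1.5] g 0.51 q [-0.16  0.14  1.94  0.09  0.59 -1.74]
```

View pics/w15.png

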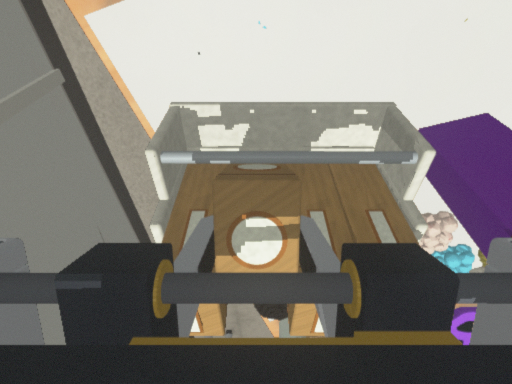

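Call:
{"method": "jog_arm", "body": {
  "motion": [
    [-8, 0, 1, 0, 0, 0, 0],
    [-12, 0, 1, 0, 0, 0, 0],
    [-15, 0, 0, 0, 0, 0, 0],
    [-18, 0, 0, 0, 0, 0, 0]
  ]
}}

```text
clock: 13.4
ee_pos: [0.5328, -0.0362, 0.1897]
eef_rot: [0.023, 1.102, -0.043]
contact_force: [-0.0, 0.3, -2.3]
grip_width: 0.511
```

Run:
```python
from h import *
import cv2
delta(rack,P(.034,.33),27)
im=vision.get_image('wrist');cv2.imwrite('pics/w16.png',im)
im=vision.get_image('side');cv2.imwrite('pics/s16.png',cv2.resize(im[60:240,140:320],None,fx=3.3,fy=3.3,interpolation=cv2.INTER_CUBIC))
```

```text
t 13.4 local now [-83.8 -25.1 189.7] shift [-147.7   -0.6   -4.4] turn [-0.2 -0.1  0.3] F [-0.   0.3 -2.3] g 0.511 q [-0.16  0.02  1.94  0.08  0.72 -1.73]
```

View pics/w16.png

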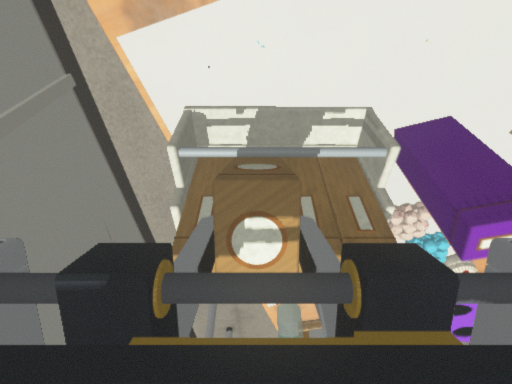

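View pics/s16.png

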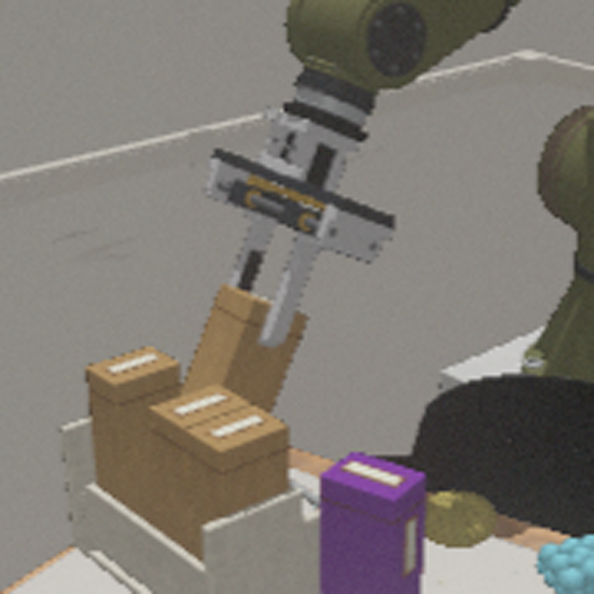

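Call:
{"method": "jog_arm", "body": {
  "motion": [
    [-20, 0, 0, 0, 0, 0, 0],
    [-20, 0, 0, 0, 0, 0, 0],
    [-20, 0, 0, 0, 0, 0, 0],
    [-20, 0, 0, 0, 0, 0, 0],
    [-20, 0, 0, 0, 0, 0, 0],
    [-20, 0, 0, 0, 0, 0, 0],
    [-20, 0, 0, 0, 0, 0, 0],
    [-10, 0, 0, 0, 0, 0, 0]
  ]
}}

```text
clock: 14.3
ee_pos: [0.4615, -0.0324, 0.3264]
eef_rot: [0.023, 1.103, -0.043]
contact_force: [-0.4, 0.1, -2.0]
grip_width: 0.504
```

Run:
```python
from h import *
import cv2
delta(rack,P(.034,.33),27);delta(stand,[0,0,.33],0)
im=vision.get_image('side');cv2.imwrite('pics/s17.png',cv2.resize(im[40:260,140:360],None,fx=2.7,fy=2.7,interpolation=cv2.INTER_CUBIC))
```

```text
t 14.3 local now [-155.1  -24.2  326.4] shift [ 6.5 -0.8 -2.6] turn [-0.2 -0.2  0.3] F [-0.4  0.1 -2. ] g 0.504 q [-0.19 -0.26  1.87  0.07  1.07 -1.73]
t 14.3 local now [  36.5 -375.6  326.4] shift [ 24.1 372.2  57.6] turn [14.8 26.6 -3.4] F [-0.4  0.1 -2. ] g 0.504 q [-0.19 -0.26  1.87  0.07  1.07 -1.73]
```

View pics/s17.png

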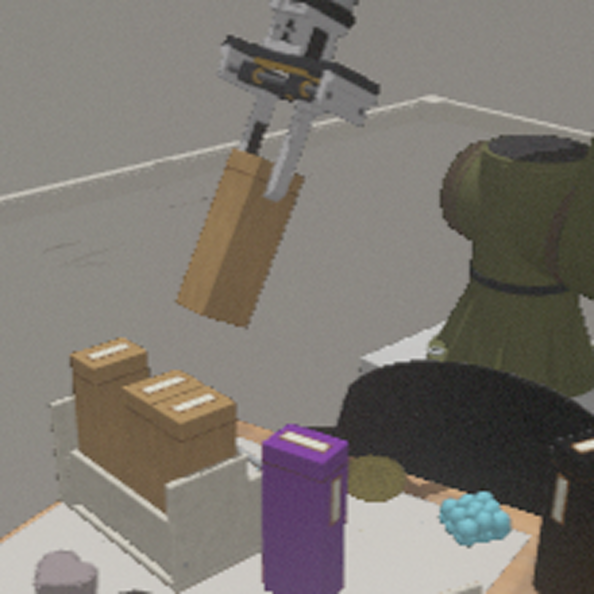

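Call:
{"method": "jog_arm", "body": {
  "motion": [
    [-6, 0, 0, 3.7, 6.7, 0, 0],
    [-6, 0, 0, 3.7, 6.7, 0, 0],
    [-6, 0, 0, 3.7, 6.7, 0, 0],
    [-6, 0, 0, 3.7, 6.7, 0, 0],
    [0, 0, 0, 0, 0, 0, 0]
  ]
}}

```text
clock: 14.85
ee_pos: [0.4547, -0.0323, 0.3472]
eef_rot: [0.286, 1.577, -0.194]
contact_force: [-0.3, -0.3, -2.8]
grip_width: 0.507
```

Run:
```python
from h import *
import cv2
delta(stand,[0,0,.35],0)
im=vision.get_image('side');cv2.imwrite('pics/s18.png',cv2.resize(im[40:260,140:360],None,fx=2.7,fy=2.7,interpolation=cv2.INTER_CUBIC))
```

```text
t 14.85 local now [  29.9 -377.6  347.2] shift [ 18.4 377.3 -28.2] turn [ 0.2 -1.6 -3.1] F [-0.3 -0.3 -2.8] g 0.507 q [-0.19  0.02  1.5   0.06  1.64 -1.45]
```

View pics/s18.png

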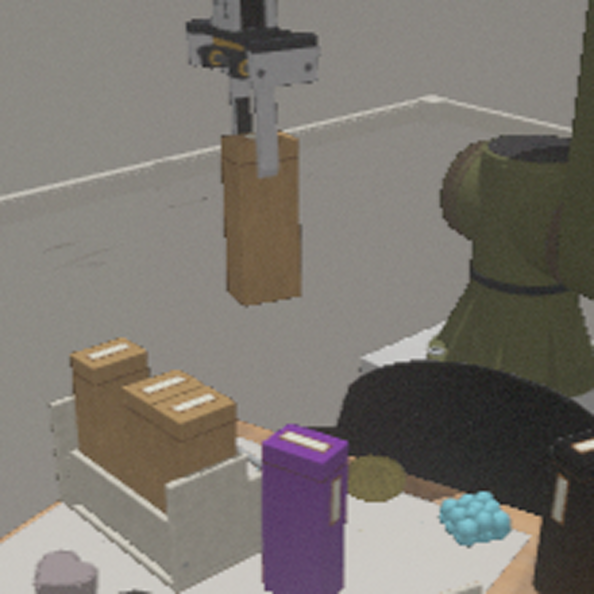

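Call:
{"method": "jog_arm", "body": {
  "motion": [
    [0, 15, -2, 0, -1.6, -3.1, 0],
    [0, 30, -3, 0, 0, 0, 0],
    [0, 40, -3, 0, 0, 0, 0],
    [0, 40, -3, 0, 0, 0, 0],
    [0, 40, -3, 0, 0, 0, 0],
    [0, 40, -3, 0, 0, 0, 0],
    [0, 40, -3, 0, 0, 0, 0],
    [0, 40, -3, 0, 0, 0, 0],
    [0, 40, -3, 0, 0, 0, 0],
    [0, 25, -3, 0, 0, 0, 0],
    [0, 12, 0, 0, 0, 0, 0]
  ]
}}

```text
clock: 16.0
ee_pos: [0.5318, 0.3369, 0.342]
eef_rot: [0.227, 1.521, -0.214]
contact_force: [-0.2, 0.2, -2.6]
grip_width: 0.51
```

Run:
```python
from h import *
import cv2
delta(stand,[0,0,.35],0)
im=vision.get_image('wrist');cv2.imwrite('pics/w19.png',im)
im=vision.get_image('side');cv2.imwrite('pics/s19.png',im)
im=vision.get_image('top');cv2.imwrite('pics/t19.png',im)
```

```text
t 16.0 local now [ -8.8  -2.4 342. ] shift [-7.6  2.3  9.2] turn [ 1.5  2.1 -0.8] F [-0.2  0.2 -2.6] g 0.51 q [ 0.51  0.41  1.05 -0.02  1.65 -0.78]
```

View pics/w19.png

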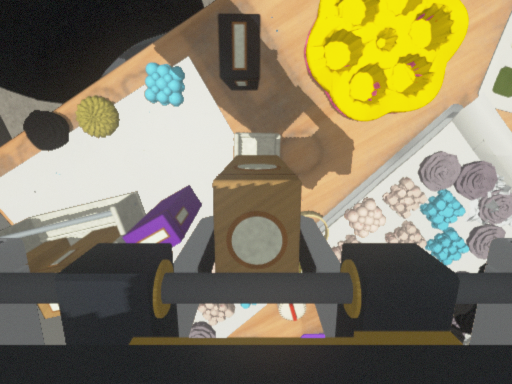

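View pics/s19.png

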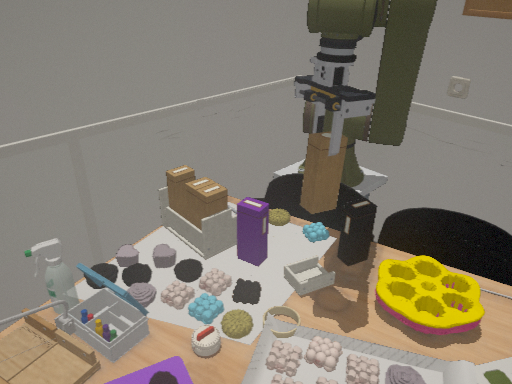

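View pics/t19.png

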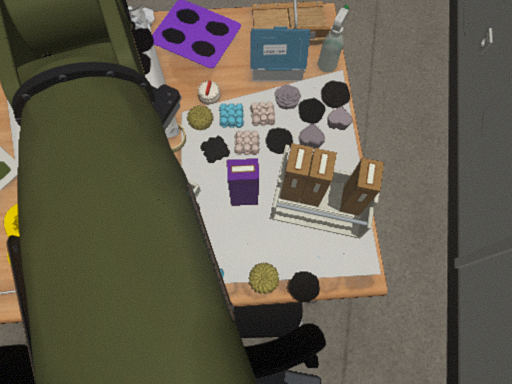

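```bash
cat > ov.py <<'E'
from h import *
import cv2,sys
def overlay(n,tx,zc,out,r0,r1,c0,c1,k):
    s=sensors.observe();Rt=R.from_rotvec(s['eef_rot']).as_matrix();p=vision.camera_params(n);im=vision.get_image(n)
    z=cv2.resize(im[r0:r1,c0:c1],None,fx=k,fy=k,interpolation=cv2.INTER_CUBIC)
    V=[(x,y,q) for x in (tx,tx+.17) for y in (-.024,.024) for q in (zc-.034,zc+.034)]
    q=proj(p,s['ee_pos']+np.array(V)@Rt.T)
    pt=lambda q:(int((q[0]-c0+.5)*k),int((q[1]-r0+.5)*k))
    for i in range(8):
        for j in range(i):
            if sum(abs(a-b)>1e-9 for a,b in zip(V[i],V[j]))==1: cv2.line(z,pt(q[i]),pt(q[j]),(0,0,255),1)
    sw=[(x,y,h) for x in (.051,-.051) for y in (.04,-.04) for h in (.038,)]
    for a in proj(p,wp(stand,sw)): cv2.circle(z,pt(a),3,(0,255,0),-1)
    cv2.imwrite(out,z)
E
python3 - <<'E'
from ov import *
overlay('side',-.036,-.002,'pics/s20.png',110,310,260,400,3)
overlay('wrist',-.036,-.002,'pics/w20.png',110,310,130,380,3)
E
```

```text
(no output)
```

View pics/s20.png

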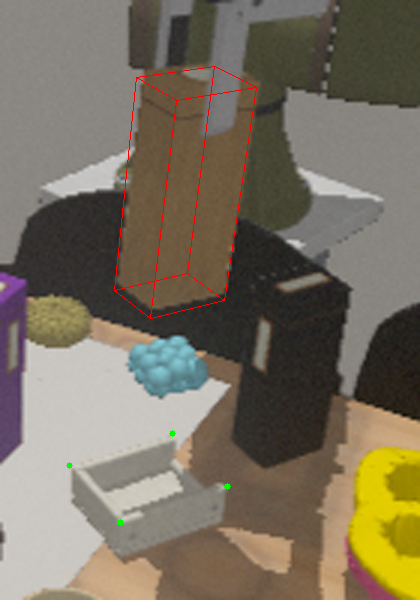

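View pics/w20.png

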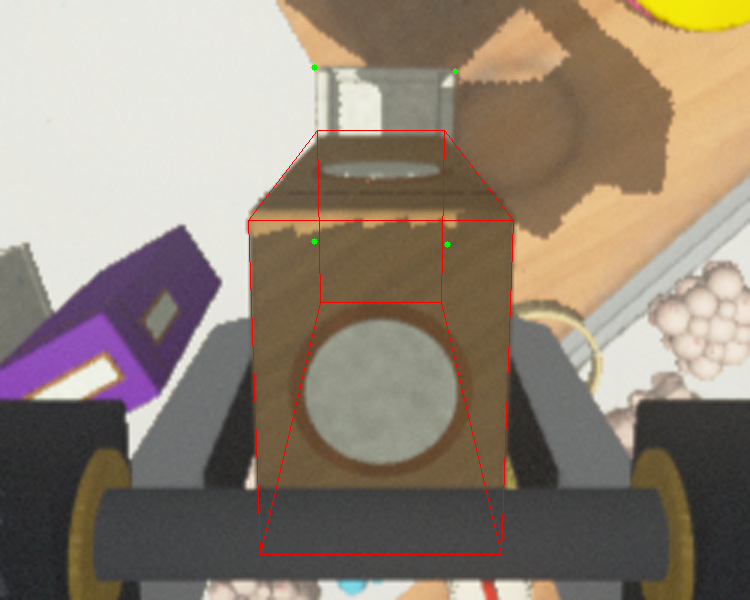

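Call:
{"method": "jog_arm", "body": {
  "motion": [
    [0, 2, 8, 1.5, 2.1, -0.8, 0],
    [20, 0, 0, 0, 0, 0, 0],
    [30, 0, 0, 0, 0, 0, 0],
    [30, 0, 0, 0, 0, 0, 0],
    [30, 0, 0, 0, 0, 0, 0],
    [20, 0, 0, 0, 0, 0, 0],
    [5, 0, 0, 0, 0, 0, 0],
    [0, 0, 0, 0, 0, 0, 0]
  ]
}}

```text
clock: 17.05
ee_pos: [0.5424, 0.3252, 0.2092]
eef_rot: [0.255, 1.546, -0.245]
contact_force: [0.3, 0.5, -2.3]
grip_width: 0.506
```

Run:
```python
from ov import *
delta(stand,[0,0,.16],0)
overlay('side',-.036,-.001,'pics/s21.png',160,310,260,380,4)
overlay('wrist',-.036,-.001,'pics/w21.png',80,280,130,380,3)
```

```text
t 17.05 local now [  4.8 -10.3 209.2] shift [49.2  9.9 -5.3] turn [-0.6  0.5 -0.5] F [ 0.3  0.5 -2.3] g 0.506 q [ 0.48  0.47  1.26 -0.    1.4  -0.77]
```

View pics/s21.png

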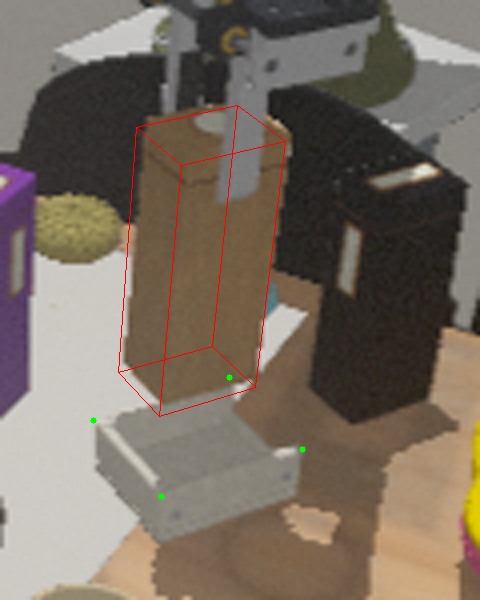

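View pics/w21.png

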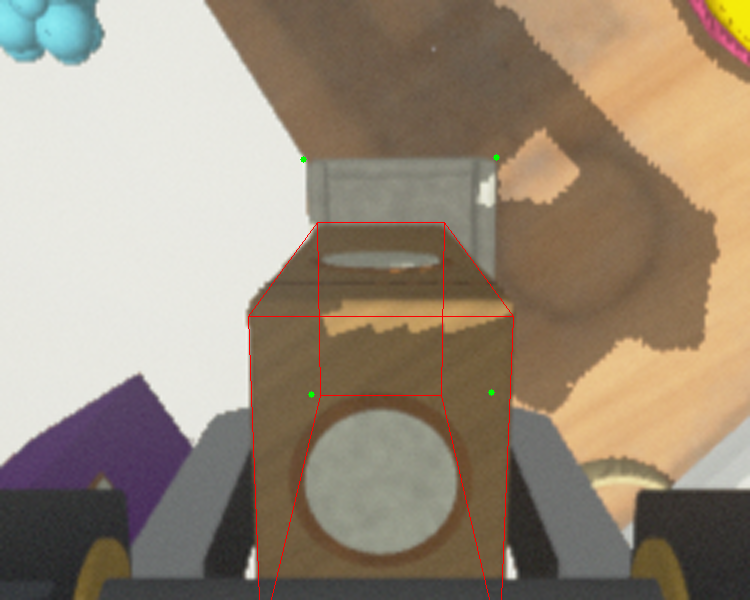

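Call:
{"method": "jog_arm", "body": {
  "motion": [
    [0, 6, -3, -0.6, 0.5, -0.5, 0],
    [0, 5, -2, 0, 0, 0, 0],
    [0, 0, 0, 0, 0, 0, 0]
  ]
}}

```text
clock: 17.45
ee_pos: [0.5421, 0.3391, 0.2135]
eef_rot: [0.243, 1.553, -0.239]
contact_force: [0.0, -0.8, -2.0]
grip_width: 0.507
```

Run:
```python
from ov import *
delta(stand,[0,0,.18],0)
```

```text
t 17.45 local now [  0.3   2.8 213.5] shift [33.5 -2.9 -0.4] turn [ 0.1  0.2 -0.2] F [ 0.  -0.8 -2. ] g 0.507 q [ 0.5   0.49  1.22 -0.    1.42 -0.76]
```

Call:
{"method": "jog_arm", "body": {
  "motion": [
    [5, -2, 0, 0, 0, 0, 0],
    [8, 0, 0, 0, 0, 0, 0],
    [8, 0, 0, 0, 0, 0, 0],
    [8, 0, 0, 0, 0, 0, 0],
    [0, 0, 0, 0, 0, 0, 0]
  ]
}}

```text
clock: 17.95
ee_pos: [0.5413, 0.3372, 0.1815]
eef_rot: [0.242, 1.553, -0.239]
contact_force: [-0.6, -0.3, -3.0]
grip_width: 0.51
```

Run:
```python
from ov import *
delta(stand,[0,0,.18],0)
overlay('side',-.04,-.001,'pics/s22.png',160,310,260,380,4)
overlay('wrist',-.04,-.001,'pics/w22.png',80,280,130,380,3)
```

```text
t 17.95 local now [1.000e-01 7.000e-01 1.815e+02] shift [ 1.5 -0.7 -0.1] turn [ 0.1  0.2 -0.2] F [-0.6 -0.3 -3. ] g 0.51 q [ 0.5   0.51  1.27 -0.    1.36 -0.76]
```

View pics/s22.png

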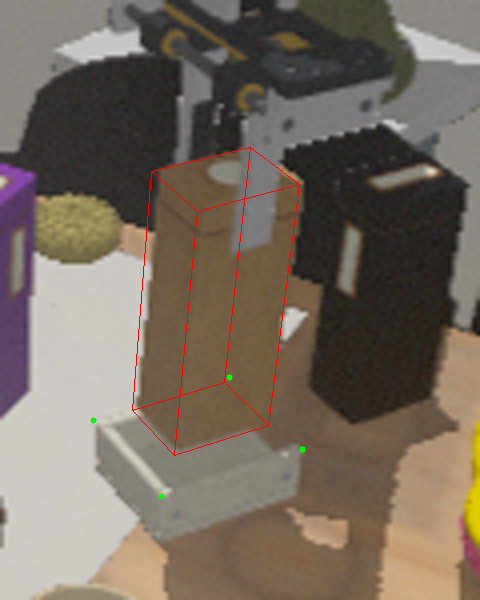

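View pics/w22.png

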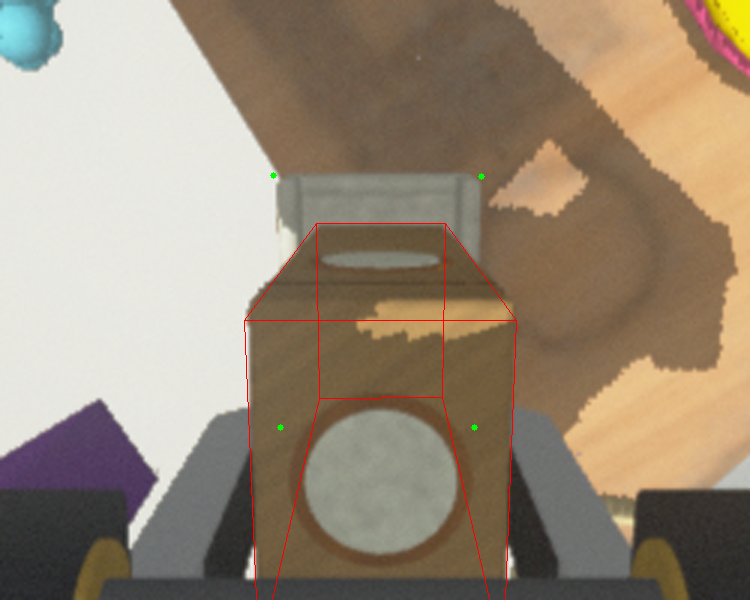

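Call:
{"method": "jog_arm", "body": {
  "motion": [
    [6, -1, 0, 0, 0, 0, 0],
    [6, 0, 0, 0, 0, 0, 0],
    [6, 0, 0, 0, 0, 0, 0],
    [5, 0, 0, 0, 0, 0, 0],
    [0, 0, 0, 0, 0, 0, 0]
  ]
}}

```text
clock: 18.55
ee_pos: [0.5418, 0.3365, 0.1584]
eef_rot: [0.243, 1.551, -0.238]
contact_force: [0.5, -0.1, -4.0]
grip_width: 0.511
```

Run:
```python
from ov import *
delta(stand,[0,0,.14],0)
overlay('side',-.04,-.001,'pics/s23.png',160,310,260,380,4)
```

```text
t 18.55 local now [  0.7   0.2 158.4] shift [18.4 -0.3 -0.8] turn [ 0.1  0.3 -0.3] F [ 0.5 -0.1 -4. ] g 0.511 q [ 0.5   0.52  1.3  -0.    1.31 -0.77]
```

View pics/s23.png

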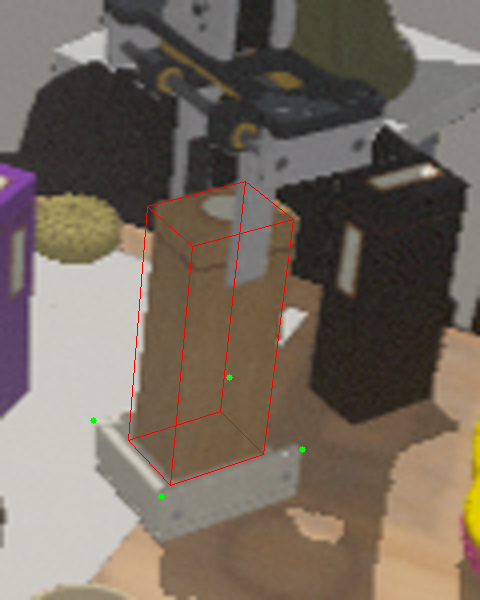

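Call:
{"method": "jog_arm", "body": {
  "motion": [
    [5, 0, 0, 0, 0, 0, 0],
    [4, 0, 0, 0, 0, 0, 0],
    [3, 0, 0, 0, 0, 0, 0]
  ]
}}

```text
clock: 18.9
ee_pos: [0.5423, 0.3368, 0.1468]
eef_rot: [0.244, 1.55, -0.237]
contact_force: [0.1, 0.4, -2.6]
grip_width: 0.507
```

Call:
{"method": "jog_arm", "body": {
  "motion": [
    [3, 0, 0, 0, 0, 0, 0],
    [2, 0, 0, 0, 0, 0, 0]
  ]
}}

```text
clock: 19.1
ee_pos: [0.5423, 0.3368, 0.1411]
eef_rot: [0.244, 1.55, -0.237]
contact_force: [0.0, -0.5, -2.6]
grip_width: 0.506
```

Call:
{"method": "jog_arm", "body": {
  "motion": [
    [2, 0, 0, 0, 0, 0, 0],
    [2, 0, 0, 0, 0, 0, 0]
  ]
}}

```text
clock: 19.3
ee_pos: [0.5428, 0.3369, 0.1375]
eef_rot: [0.245, 1.549, -0.236]
contact_force: [0.7, -3.0, 12.7]
grip_width: 0.51
```

Call:
{"method": "jog_arm", "body": {
  "motion": [
    [2, 0, 0, 0, 0, 0, 0],
    [0, 0, 0, 0, 0, 0, 0]
  ]
}}

```text
clock: 19.5
ee_pos: [0.5439, 0.3369, 0.1378]
eef_rot: [0.246, 1.545, -0.235]
contact_force: [0.3, 0.7, -2.8]
grip_width: 0.511
```

Run:
```python
from ov import *
delta(stand,[0,0,.138],0)
overlay('side',-.04,-.001,'pics/s24.png',160,310,260,380,4)
overlay('wrist',-.04,-.001,'pics/w24.png',80,280,130,380,3)
```

```text
t 19.5 local now [  2.6   1.3 137.8] shift [-0.2 -1.3 -2.6] turn [ 0.1  0.6 -0.5] F [ 0.3  0.7 -2.8] g 0.511 q [ 0.5   0.54  1.32 -0.    1.26 -0.77]
```

View pics/s24.png

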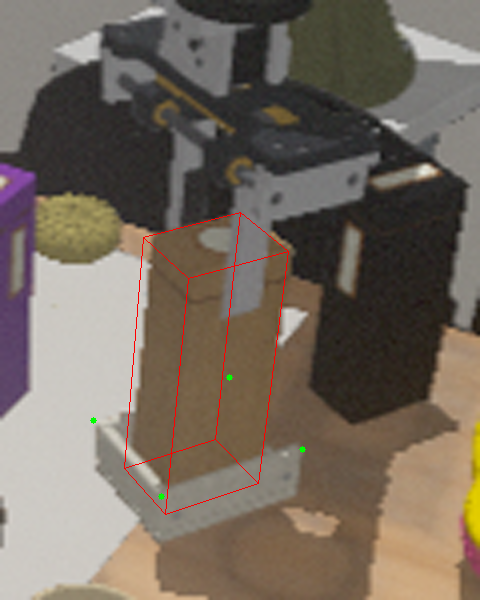

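View pics/w24.png

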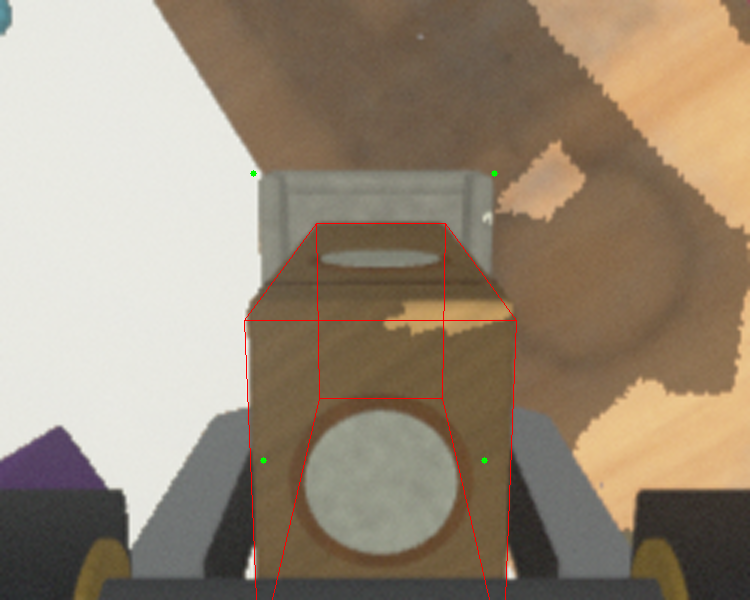

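Call:
{"method": "jog_arm", "body": {
  "motion": [
    [0, 0, -2, 0, 0.5, -0.4, 0],
    [2, 0, 0, 0, 0, 0, 0]
  ]
}}

```text
clock: 19.8
ee_pos: [0.5424, 0.3376, 0.1367]
eef_rot: [0.242, 1.554, -0.239]
contact_force: [1.2, -6.0, 18.7]
grip_width: 0.511
```

Call:
{"method": "jog_arm", "body": {
  "motion": [
    [2, 0, 0, 0, 0, 0, 0]
  ]
}}

```text
clock: 19.9
ee_pos: [0.5432, 0.3374, 0.1365]
eef_rot: [0.242, 1.551, -0.239]
contact_force: [-0.4, -5.6, 15.5]
grip_width: 0.507
```

Call:
{"method": "jog_arm", "body": {
  "motion": [
    [0, 0, 0, 0, 0, 0, 56],
    [0, 0, 0, 0, 0, 0, 62],
    [0, 0, 0, 0, 0, 0, 72],
    [0, 0, 0, 0, 0, 0, 72],
    [0, 0, 0, 0, 0, 0, 72]
  ]
}}

```text
clock: 20.4
ee_pos: [0.5431, 0.3376, 0.1365]
eef_rot: [0.242, 1.552, -0.239]
contact_force: [0.2, 0.0, -0.1]
grip_width: 0.719
```

Run:
```python
from ov import *
delta(stand,[0,0,.138],0)
overlay('side',-.04,-.001,'pics/s25.png',160,310,260,380,4)
overlay('wrist',-.04,-.001,'pics/w25.png',80,280,130,380,3)
```

```text
t 20.4 local now [  1.7   1.7 136.5] shift [-1.5 -1.7 -1.7] turn [ 0.1  0.3 -0.2] F [ 0.2  0.  -0.1] g 0.719 q [ 0.5   0.55  1.32 -0.    1.27 -0.76]
```

View pics/s25.png

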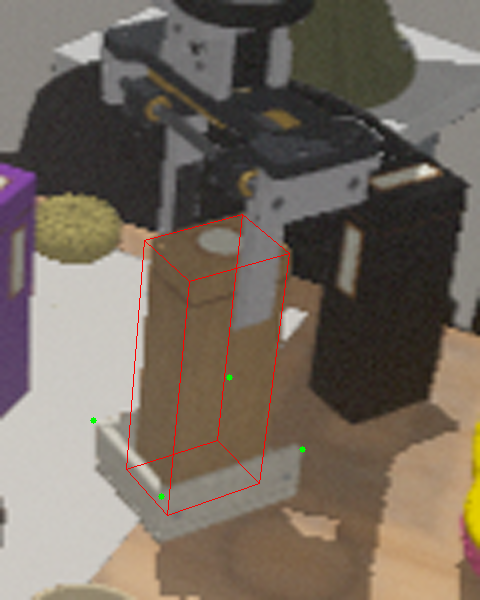

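View pics/w25.png

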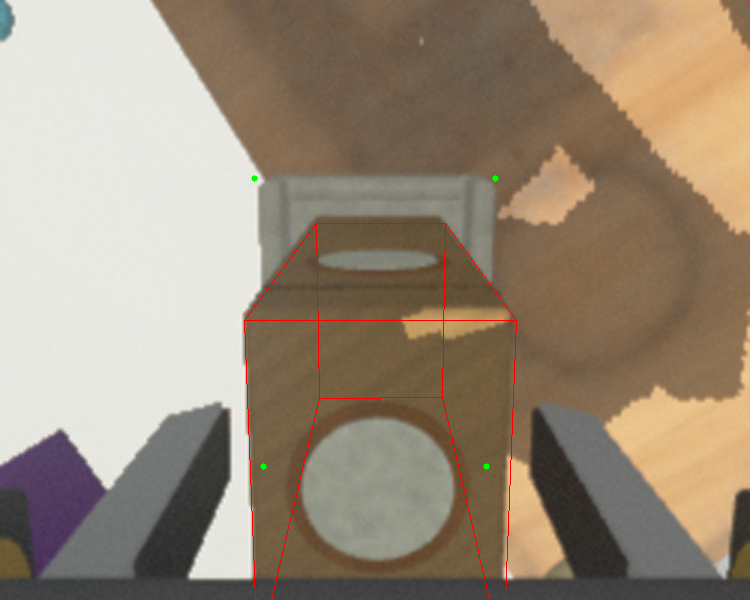

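Call:
{"method": "jog_arm", "body": {
  "motion": [
    [-8, -1, 0, 0, 0, 0, 85],
    [-15, 0, 0, 0, 0, 0, 85],
    [-20, 0, 0, 0, 0, 0, 85],
    [-20, 0, 0, 0, 0, 0, 85],
    [-30, 0, 0, 0, 0, 0, 85],
    [-30, 0, 0, 0, 0, 0, 85],
    [-20, 0, -20, 0, 0, 0, 85],
    [0, 0, -30, 0, 0, 0, 85],
    [0, 0, -40, 0, 0, 0, 85],
    [0, 0, -40, 0, 0, 0, 85]
  ]
}}

```text
clock: 21.5
ee_pos: [0.4172, 0.3746, 0.2956]
eef_rot: [0.25, 1.545, -0.239]
contact_force: [0.4, 1.3, 1.0]
grip_width: 0.848
```

Run:
```python
from ov import *
delta(stand,[0,0,.138],0)
im=vision.get_image('side');cv2.imwrite('pics/s26.png',cv2.resize(im[130:330,140:400],None,fx=3,fy=3,interpolation=cv2.INTER_CUBIC))
im=vision.get_image('top');cv2.imwrite('pics/t26.png',im)
im=vision.get_image('wrist');cv2.imwrite('pics/w26.png',im)
```

```text
t 21.5 local now [-129.6   -1.3  295.6] shift [158.9   0.3 127.9] turn [-0.2  0.6 -0.5] F [0.4 1.3 1. ] g 0.848 q [ 0.67  0.26  1.35 -0.    1.52 -0.59]
```

View pics/s26.png

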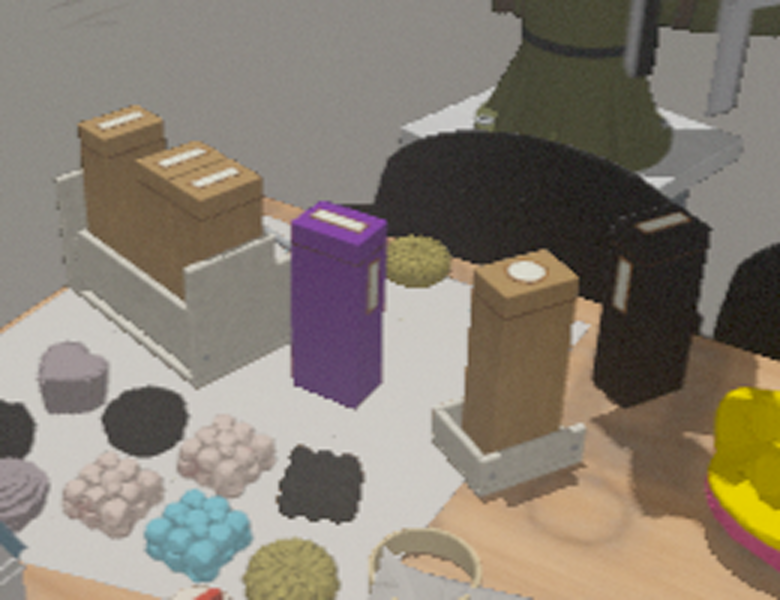

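View pics/t26.png

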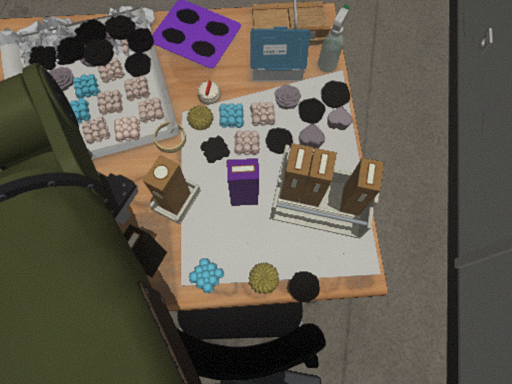

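View pics/w26.png

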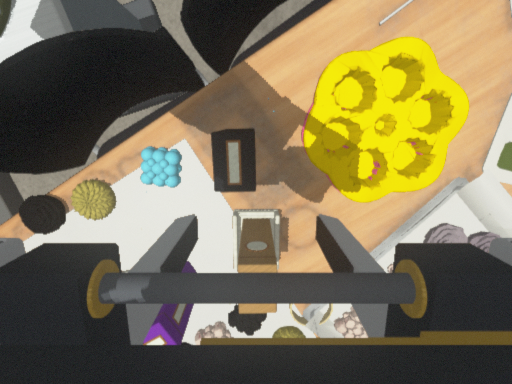

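Run:
```python
from h import *
import cv2
T=vision.camera_params('top');S=vision.camera_params('side')
t=cv2.imread('pics/t26.png'); s=vision.get_image('side')
o=[]
for p,im,(r0,c0,h,w) in ((T,t,(140,130,90,80)),(S,s,(200,270,110,90))):
    k=5; z=cv2.resize(im[r0:r0+h,c0:c0+w],None,fx=k,fy=k,interpolation=cv2.INTER_CUBIC)
    V=[(x,y,q) for q in (.008,.178) for x in (-.034,.034) for y in (-.024,.024)]
    Q=((proj(p,wp(stand,V))-[c0,r0]+.5)*k).astype(int)
    for i in range(8):
        for j in range(i):
            if sum(a!=b for a,b in zip(V[i],V[j]))==1: cv2.line(z,tuple(map(int,Q[i])),tuple(map(int,Q[j])),(0,0,255),1)
    o.append(cv2.copyMakeBorder(z,0,550-z.shape[0],0,0,cv2.BORDER_CONSTANT))
cv2.imwrite('pics/chk.png',np.hstack(o))
ob=sensors.observe(); print(ob['clock'],ob['contact_force'].round(1))
```

```text
21.7 [ 0.9  0.5 -0.6]
```

View pics/chk.png

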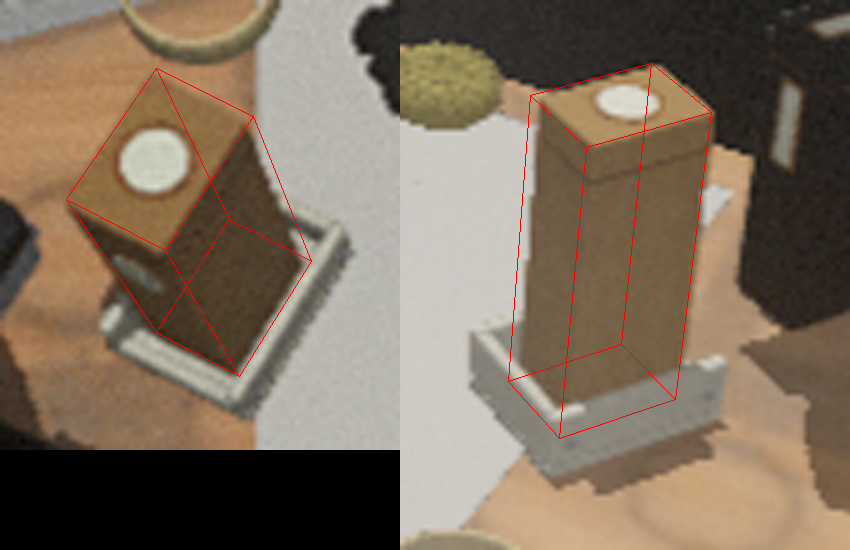

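Run:
```python
from workcell import arm
print(arm.sign_off())
```

```text
the job is handed in; nothing more can be done
None
```

The round-window carton now stands upright in the low stand, down on its floor with the round window facing the low front side. I handed the job in at about 21.7 s of the 48 s.

**What I did:** I tipped the carton forward by the back of its top edge until it rested on the rail at about 27° with the gripper clear of it. I then gripped it along its tilted axis, drew it out, turned it upright and lowered it into the stand. I let go and moved the arm clear.

**Last checks:**
- **Seating:** a model of the carton standing on the stand floor matched the top and side pictures to within a few mm. While lowering, contact came at the floor height with about 13–19 N.
- **Rack and surroundings:** the three slot cartons still stand in the rack. The soaps looked unmoved in the last pictures; I did not measure them.
- **Robot:** the gripper is open and clear, with only noise left in the force reading.

**What disagreed:**
- **Fingertip position:** the real fingertips sat about 6 mm behind the reported TCP, not 25 mm ahead as described. My first two tipping passes therefore went just over the carton's top without moving it. I corrected for the offset after that.
- **Other offsets:** the camera-based rack position was off by 2–3 mm, and the arm drifted a few mm during moves. I corrected both as I went.

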